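# Load the clockwork tank agitator and wind its spring

## Task

Get the clockwork film agitator ready to run: take the large film tank that stands nearest to it, stand it upright on the cradle's open front, slide it in under the two blue hold-down rails until it is fully home against the end stop, and let go of it. Wind the brass key clockwise, by repeated part turns, until the gauge pointer lies in the green band (the key stops turning a little further on). Do not knock over the tank, and leave the film reel, the film cassette and the beaker where they are.

Things in the scene. Friction and masses are not known exactly. Their poses are not given: they have to be found in the camera images.
- tank_cap (a point): Large stainless film tank, loose, upright, 0.42 kg: can 88 mm diameter, lid 91 mm, lid top 126 mm above the underside. On the lid a fixed round cap, 36 mm diameter, 18 mm tall (top at 144 mm): grip it with the fingertips just above the lid. This point is the cap's centre, 135 mm above the underside; z along the tank's axis.
- agitator: Clockwork agitator, fixed. Origin on the worktop under its middle; x = the way the tank slides in (away from the robot), y left, z up. Left: aluminium cradle, floor 6 mm high, x -135 to 70, y 4 to 116 mm, open in front (x below -38), flared side guides 97 mm apart beyond, end stop 100 mm high, face at x 60. Right: grey spring housing 80 mm high, x -105 to 30, y -115 to -25 mm.
- cradle_home (a point): Where the cap's centre (tank_cap) is when the tank stands on the cradle floor fully home against the end stop; axes as the agitator's. 141 mm above the worktop.
- cradle_mouth (a point): Where the cap's centre is when the tank stands on the open front, 100 mm before home, just clear of the rails; axes as the agitator's. 141 mm above the worktop.
- rail_slot (a point): Middle of the slot between the two blue hold-down rails, at their top, 142 mm above the worktop; axes as the agitator's. Rails 4 mm thick, 100 mm long in x; slot 61 mm wide, open at both ends. A tank on the floor has 6 mm between lid and rails; its cap stands up in the slot. Fingers ahead of and behind the cap (closing along x) travel in the slot; fingers left and right of it hit the rails.
- gauge_face (a point): Centre of the round gauge, 50 mm diameter, on the housing top, nearer the robot than the key; only for looking at. As the spring is wound its black pointer moves clockwise from the red band over grey to the green band. 82 mm above the worktop.
- key (a joint): Turn of the winding key in rad: 0 = run down, grows as it is turned clockwise seen from above, solid stop at 5.5; the green band begins at 4.4. The spring pulls back (0.012 N m per rad) but a brake (0.11 N m) holds the key wherever it is left.
- key_grip (a point): Middle of the brass key's flat bow, on the key's upright axis, 113 mm above the worktop; turns with the key. Bow 36 mm long (x), 10 mm thick (y), 26 mm tall, on a 10 mm stem; grip it across its thickness from above. Housing top 80 mm, boss below the key to 84 mm. Fingers opened to 50 mm or more swing round the bow clear of it. Nothing else rises above the housing within 70 mm of the axis.
- reel_mid (a point): Bystander: steel wire film reel, 66 mm diameter, 40 mm tall, loose; this point is its centre.
- cassette_mid (a point): Bystander: grey film cassette, 25 x 28 x 51 mm, standing, loose; this point is its centre.
- beaker_mid (a point): Bystander: clear beaker, 71 mm diameter, 88 mm tall, loose; this point is its centre. A fixed green hose crosses above this side of the worktop, at x 0.23 to 0.37 m: about 0.18 to 0.30 m high from y -0.2 to -0.45, 0.26 to 0.38 m high from y -0.45 to -0.62; keep the arm clear of it.
Mind the look-alikes: they are no part of the job. What is shaped like the part that bears tank_cap but red is not meant.

How it is judged:
By the outcome, as a careful person would: the job done as asked, in the order asked, and still so for the second after the job is handed in, with the robot touching nothing.
It also fails if it takes over 72 s, if anything falls off the work surface, if the arm or the gripper's body presses on something with over 40 N, if the wrist force passes 120 N, or if a joint passes its speed limit or range.

## Robot

A 6-joint arm with a two-finger parallel gripper is mounted at the origin on the work surface; the furniture and walls round the work are solid. World frame = base frame: x ahead of the robot, y to its left, z up, the work surface at z = 0. Lengths are in m, angles in rad, forces in N, time in s.
With the tool pointing down it reaches from about 0.325 to 0.775 m from the base axis. Payload 5.5 kg.
Tool frame: the origin (TCP) lies between the finger pads; the fingertips stand 8 mm ahead of it and the grasp point (between the pads) lies 11 mm behind it; z points along the fingers, y is the direction in which the jaws open and shut (so a half turn about z gives the same grasp; the last joint's range is limited). The gripper opens to 85 mm and grips with 20 to 120 N. Pads are 22 mm wide; open, the fingers measure 114 mm over their backs; the gripper's body (76 mm by 85 mm) begins 54 mm behind the grasp point. The pads swing forward as they close: fully open they stand 13 mm farther back than shut.
Start: joints at [1.188, 0.091, 1.231, -0, 1.82, -0.057], TCP at [0.192, 0.568, 0.239] pointing down, gripper open.
Joint ranges: [-2.87, 2.87], [-0.86, 2.18], [0.17, 2.46], [-1.51, 4.65], [0.06, 2.69], [-2.65, 2.65]. Speed limits (rad/s): [2.57, 2.57, 3.01, 3.14, 3.14, 3.14].

## Interface

Orientations are given as a 3x3 rotation matrix whose columns are the frame's x, y, z axes.
In Python, from rig import get_state, cams, robot, regions_of, mark_of gives the robot as it stands.
- The arm moves only by the shell command python3 -m pendant 'ROWS' [OPENING] [FORCE]. ROWS is JSON, a list that holds one entry, the list of rows, each a list of 6 numbers: the shift along the tool's x, y, z normalised to -1 to 1, where 1 is 0.15 m, then the turn, a rotation vector about the tool's x, y, z normalised to -1 to 1, where 1 is 30 degrees. In form: [[[dx, dy, dz, wx, wy, wz], ...]]. A call has exactly 10 rows; each row is the pose to reach, as a shift and turn from the pose measured when the call began, along the tool's axes at that moment; what a row does not reach only later rows make up. A row lasts 1/8 s, in which the tool goes at most 62.5 mm and 10.7 degrees, less where a joint would pass 70% of its speed; a pose out of reach is approached as far as the arm can. A call with a number of a shift or a turn outside -1 to 1 is refused whole. A call with a gripper value outside its range is refused whole. OPENING is the opening, from 0 (shut) to 1 (fully open), set as the call begins (- or left out, the last holds). The fingers move at their own pace and stop on an object; FORCE is the grip in N (left out, the last holds). Time passes only in rows, so rows that repeat a pose let the fingers close, or fill a call up. It gives the time, the measured TCP pose, the force and the opening at its end, in the units of the state.
- get_state(): the state, without advancing time (a new reading comes with each control period).
- cams.get_image(name): name is "scene" or "top" or "wrist"; returns the picture (420x560x3 uint8, red, green, blue); there is no depth.
- cams.camera_model(name): a dict with "fx", "fy", "cx", "cy" (pixels), "R" (3x3) and "t" (3): a world point X has camera coordinates R X + t; the wrist camera has in their place "T_tool_cam" (4x4, takes a point from camera to tool coordinates, whose origin is the TCP and whose axes are the flange's). Camera axes: x right, y down, z forward; pixel columns grow to the right and rows downward; lengths in m; the calibration is good to about 2 mm. The wrist camera is an equidistant fisheye: a pixel r from the principal point sees the ray r / f radians off the axis. A picture is of the moment at which its call begins: read the wrist's pose just before it. camera_model takes no time and is no camera call.
- robot.close_job(): hands the job in, once; it reports no verdict.
Trained networks look in the newest picture that a camera, given by its name, has taken for a name from the list of things; names that differ only in an ending like _2 or _b are one class to them, and where a whole thing is asked for, a point or a joint stands for the part that bears it (a point fixed in the world has none). Each returns a list of dicts, best first, with "p" (0 to 1); they miss things now and then, are a little off and sometimes report something else, mostly with a low value. They report only what shows in the picture. A call takes as long as a camera call. They do not tell look-alikes from the thing itself.
- regions_of(camera, target): "mask" (420x560 bool, what is visible of it) and "rect" ([centre column, centre row, width, height] in pixels, round what is visible of it).
- mark_of(camera, target): "at" ([row, column] in pixels: a listed point, or the origin of a listed thing).
The state is a dict: "clock": time; "joint_positions": joint angles; "dq": joint speeds; "tau": joint torques, N m; "eef_pos": TCP position; "ee_rot": TCP orientation; "ft_force": force on the tool from outside, world axes, zero at the start; "torque": the same for the moment, N m; "finger_gap": finger opening in m.
Only numpy, scipy, OpenCV 4.12 (cv2) and the standard library are available. Lean on these libraries where they do the work, as an engineer would, in place of code of your own. Each camera call takes 0.05 s, during which the arm holds its last target.

## Working session

There is one attempt and no reset: what is moved stays moved. The work goes in short steps, Python scripts to look and compute and a shell command to move; the robot and the scene stay as the last step left them, time stands still between calls to the robot, and variables do not carry over. Pictures are saved under pics/ and viewed, and the job is handed in when it is done.

```bash
ls; mkdir -p pics; python3 - <<'E'
from rig import get_state, cams, robot, regions_of, mark_of
import cv2
s=get_state(); print({k:s[k] for k in ('clock','eef_pos','ee_rot','finger_gap','ft_force')})
for n in ('scene','top'):
    im=cams.get_image(n); cv2.imwrite(f'pics/{n}0.png',im[:,:,::-1])
    for t in ('tank_cap','agitator','cradle_home','cradle_mouth','rail_slot','gauge_face','key_grip','reel_mid','cassette_mid','beaker_mid'):
        print(n,t,[(m['at'],round(m['p'],2)) for m in mark_of(n,t)][:4])
    m=cams.camera_model(n); print(m)
print(get_state()['clock'])
E
```

```text
pics
{'clock': 0.0, 'eef_pos': array([0.19191989, 0.56817771, 0.23812292]), 'ee_rot': array([[-9.47393554e-01,  3.20070104e-01, -7.63168137e-04],
       [ 3.20070987e-01,  9.47391756e-01, -1.85045468e-03],
       [ 1.30743982e-04, -1.99737681e-03, -9.99997997e-01]]), 'finger_gap': 0.08522615317345834, 'ft_force': array([ 0.10543299,  0.07108438, -0.0642636 ])}
scene tank_cap [([158.9, 219.6], 0.77), ([210.2, 388.7], 0.75)]
scene agitator [([276.4, 257.8], 0.73)]
scene cradle_home [([255.9, 268.9], 0.76)]
scene cradle_mouth []
scene rail_slot [([257.6, 272.3], 0.78)]
scene gauge_face []
scene key_grip [([216.5, 252.4], 0.57)]
scene reel_mid [([200.2, 287.5], 0.56)]
scene cassette_mid [([219.9, 327.0], 0.51), ([255.4, 268.9], 0.36)]
scene beaker_mid [([160.5, 251.9], 0.73)]
{'fx': 447.6959307086723, 'fy': 447.6959307086723, 'cx': 273.2391754314412, 'cy': 205.31945728920485, 'R': array([[-0.73596889,  0.67669465, -0.02083608],
       [ 0.4635047 ,  0.48119471, -0.74405312],
       [-0.49347056, -0.55725757, -0.66779549]]), 't': array([ 0.52298214, -0.01967812,  1.09968349])}
top tank_cap [([209.1, 346.6], 0.91), ([281.5, 186.1], 0.7), ([262.6, 301.1], 0.51)]
top agitator [([186.0, 248.4], 0.76)]
top cradle_home [([162.4, 220.5], 0.9)]
top cradle_mouth [([208.3, 211.4], 0.57)]
top rail_slot [([164.7, 222.2], 0.59)]
top gauge_face [([219.3, 272.6], 0.63)]
top key_grip [([190.1, 278.2], 0.42)]
top reel_mid [([262.7, 301.7], 0.55)]
top cassette_mid [([265.2, 254.0], 0.65)]
top beaker_mid [([270.1, 370.8], 0.83)]
{'fx': 387.21280531730906, 'fy': 387.21280531730906, 'cx': 281.34301170345117, 'cy': 210.62224330070046, 'R': array([[-0.02221315, -0.99951527, -0.02181266],
       [-0.99088843,  0.02490999, -0.13236168],
       [ 0.13284088,  0.01867374, -0.99096145]]), 't': array([-0.25172015,  0.50862335,  0.91650674])}
1.1
```

View pics/scene0.png

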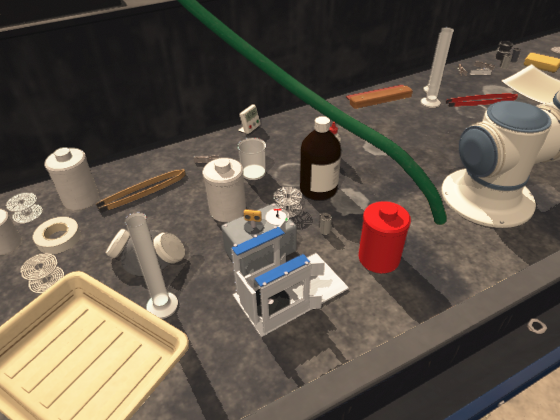

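View pics/top0.png

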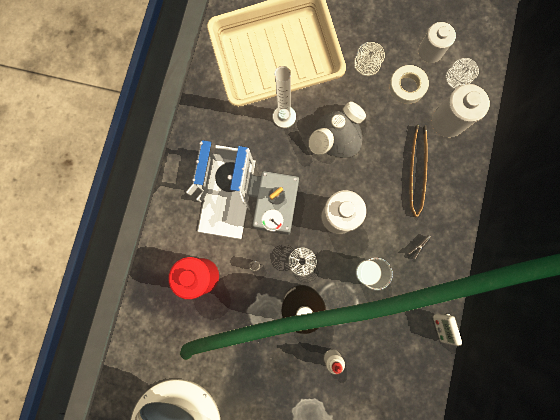

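The steel tank nearest the agitator is at top(346,209). The red look-alike is at (190,278) and the agitator's cradle is at about (225,185). The key is at (277,195), and the hose crosses below at rows 260-350.

```bash
cat > h.py <<'E'
import numpy as np, cv2
from rig import get_state, cams, robot, regions_of, mark_of
def onplane(n,rc,z):
    m=cams.camera_model(n);R=np.array(m['R']);t=np.array(m['t'])
    d=R.T@np.array([(rc[1]-m['cx'])/m['fx'],(rc[0]-m['cy'])/m['fy'],1]);C=-R.T@t
    return C+d*(z-C[2])/d[2]
def proj(n,X):
    m=cams.camera_model(n);c=np.array(m['R'])@X+m['t'];return [m['fy']*c[1]/c[2]+m['cy'],m['fx']*c[0]/c[2]+m['cx']]
def wpix(X,s):
    m=cams.camera_model('wrist');T=np.linalg.inv(np.array(m['T_tool_cam']))
    p=np.array(s['ee_rot']).T@(np.array(X)-s['eef_pos']);c=T[:3,:3]@p+T[:3,3]
    r=np.hypot(c[0],c[1]);th=np.arctan2(r,c[2]);return [m['cy']+m['fy']*th*c[1]/r,m['cx']+m['fx']*th*c[0]/r]
def wplane(rc,z,s):
    m=cams.camera_model('wrist');T=np.array(m['T_tool_cam']);a=np.array([(rc[1]-m['cx'])/m['fx'],(rc[0]-m['cy'])/m['fy']]);th=np.hypot(*a)
    d=np.append(a/max(th,1e-9)*np.sin(th),np.cos(th));R=np.array(s['ee_rot'])
    C=R@T[:3,3]+s['eef_pos'];d=R@T[:3,:3]@d;return C+d*(z-C[2])/d[2]
def zoom(im,r,c,h,name,k=5):
    r=int(r);c=int(c);cv2.imwrite('pics/'+name,cv2.resize(im[max(0,r-h):r+h,max(0,c-h):c+h,::-1],None,fx=k,fy=k,interpolation=cv2.INTER_CUBIC))
E
python3 - <<'E'
from h import *
im=cv2.imread('pics/top0.png')[:,:,::-1]; zoom(im,195,270,60,'topz.png',5)
for n,rc,z,l in [('top',(209.1,346.6),.135,'tank'),('scene',(158.9,219.6),.135,'tank'),('top',(186,248.4),0,'agit'),('scene',(276.4,257.8),0,'agit'),('top',(162.4,220.5),.141,'home'),('scene',(255.9,268.9),.141,'home'),('top',(208.3,211.4),.141,'mouth'),('top',(164.7,222.2),.142,'slot'),('scene',(257.6,272.3),.142,'slot'),('top',(219.3,272.6),.082,'gauge'),('top',(190.1,278.2),.113,'key'),('scene',(216.5,252.4),.113,'key'),('top',(262.7,301.7),.02,'reel'),('top',(265.2,254),.025,'cass'),('top',(270.1,370.8),.044,'beaker'),('top',(281.5,186.1),.135,'red'),('top',(310,303),.2,'bottle')]:
    print(l,n,onplane(n,rc,z).round(4))
m=cams.camera_model('wrist');print(m)
E
```

```text
tank top [ 0.4884 -0.4073  0.135 ]
tank scene [ 0.4776 -0.4286  0.135 ]
agit top [ 0.5722 -0.1804  0.    ]
agit scene [ 0.5696 -0.2008  0.    ]
home top [ 0.5984 -0.134   0.141 ]
home scene [ 0.5963 -0.1313  0.141 ]
mouth top [ 0.4967 -0.114   0.141 ]
slot top [ 0.5928 -0.1379  0.142 ]
slot scene [ 0.5952 -0.1236  0.142 ]
gauge top [ 0.476 -0.244  0.082]
key top [ 0.5383 -0.2592  0.113 ]
key scene [ 0.5333 -0.2513  0.113 ]
reel top [ 0.3751 -0.3101  0.02  ]
cass top [ 0.3717 -0.1944  0.025 ]
beaker top [ 0.3543 -0.4713  0.044 ]
red top [ 0.341  -0.0589  0.135 ]
bottle top [ 0.2846 -0.3045  0.2   ]
{'fx': 325.19226210127806, 'fy': 325.19226210127806, 'cx': 275.95191368406154, 'cy': 216.15280885934766, 'T_tool_cam': array([[-1.44318656e-04, -9.48207898e-01, -3.17650377e-01,
         8.16945917e-02],
       [ 9.99999869e-01, -2.92839888e-04,  4.19815202e-04,
        -2.34282229e-04],
       [-4.91092791e-04, -3.17650275e-01,  9.48207816e-01,
        -1.34467290e-01],
       [ 0.00000000e+00,  0.00000000e+00,  0.00000000e+00,
         1.00000000e+00]])}
```

View pics/topz.png

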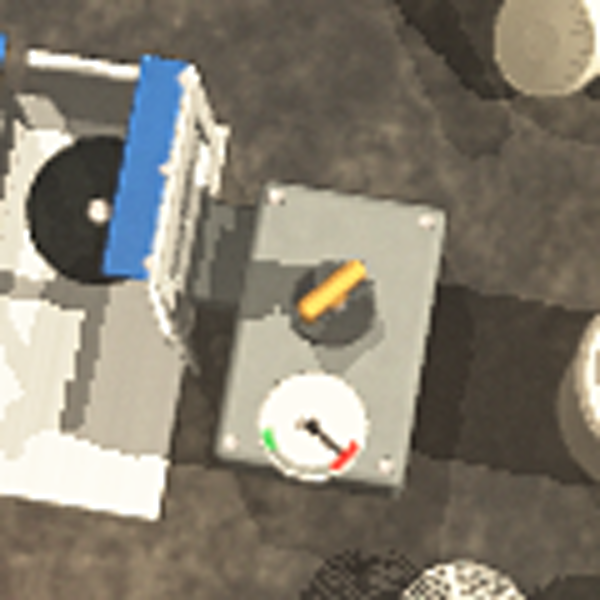

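```bash
cat >> h.py <<'E'
def togo(pos,yaw=None,s=None):
    """yaw: world yaw of tool y, tool pointing down"""
    s=s or get_state();R=np.array(s['ee_rot']);d=R.T@(np.array(pos)-s['eef_pos'])/.15
    from scipy.spatial.transform import Rotation as Ro
    w=np.zeros(3)
    if yaw is not None:
        y=np.array([np.cos(yaw),np.sin(yaw),0]);z=np.array([0,0,-1.]);x=np.cross(y,z)
        w=Ro.from_matrix(R.T@np.c_[x,y,z]).as_rotvec()/np.radians(30)
    print('shift',d.round(3),'turn',w.round(3))
def st():
    s=get_state();R=np.array(s['ee_rot']);print('t%.2f'%s['clock'],np.round(s['eef_pos'],4),'yawY %.1f'%np.degrees(np.arctan2(R[1,1],R[0,1])),'q',np.round(s['joint_positions'],3),'gap %.4f'%s['finger_gap'],'F',np.round(s['ft_force'],1),'tz',R[:,2].round(4));return s
E
python3 - <<'E'
from h import *
for l,(c,r) in dict(a=(275,197),b=(427,218),c=(232,442),d=(386,465),g=(312,424),k=(335,291)).items():
    rc=(135+r/5-.4,210+c/5-.4); print(l,onplane('top',rc,.113 if l=='k' else .081).round(4))
im=cv2.imread('pics/top0.png');hsv=cv2.cvtColor(im,cv2.COLOR_BGR2HSV)
m=((hsv[...,0]>95)&(hsv[...,0]<125)&(hsv[...,1]>110)&(hsv[...,2]>90)).astype(np.uint8)
m[:, :185]=0
n,lab,stt,cen=cv2.connectedComponentsWithStats(m)
for i in range(1,n):
    if stt[i,4]>100:
        p=np.argwhere(lab==i)[:,::-1].astype(np.float32);b=cv2.boxPoints(cv2.minAreaRect(p))
        print(stt[i],cen[i],[onplane('top',q[::-1],.142).round(4)[:2] for q in b],onplane('top',cen[i][::-1],.142).round(4))
togo([.30,.41,.26])
E
```

```text
a [ 0.5836 -0.2272  0.081 ]
b [ 0.5716 -0.2983  0.081 ]
c [ 0.4685 -0.2054  0.081 ]
d [ 0.4561 -0.2763  0.081 ]
g [ 0.4759 -0.2426  0.081 ]
k [ 0.5322 -0.2555  0.113 ]
[194 140  17  45 400] [202.195 162.31 ] [array([ 0.5539, -0.0742]), array([ 0.6514, -0.0927]), array([ 0.6466, -0.1129]), array([ 0.5493, -0.0941])] [ 0.5995 -0.0937  0.142 ]
[230 146  17  45 384] [238.15625   167.8984375] [array([ 0.5383, -0.1536]), array([ 0.6356, -0.1733]), array([ 0.631 , -0.1929]), array([ 0.5339, -0.1729])] [ 0.5847 -0.1731  0.142 ]
shift [-1.02  -0.771 -0.138] turn [0. 0. 0.]
```

```bash
python3 -m pendant '[[[-0.15,-0.11,-0.03,0,0,0],[-0.3,-0.22,-0.06,0,0,0],[-0.45,-0.33,-0.09,0,0,0],[-0.6,-0.44,-0.12,0,0,0.1],[-0.75,-0.55,-0.14,0,0,0.2],[-0.85,-0.63,-0.14,0,0,0.3],[-0.95,-0.72,-0.14,0,0,0.4],[-1,-0.77,-0.14,0,0,0.5],[-1,-0.77,-0.14,0,0,0.5],[-1,-0.77,-0.14,0,0,0.5]]]' 1 60; python3 -c "
from h import *
st();togo([.40,.25,.26],.9)"
```

```text
clock: 2.35
eef_pos: [0.2969, 0.4113, 0.2602]
ee_rot: [[-0.833, 0.554, -0.0], [0.554, 0.833, 0.0], [0.0, -0.0, -1.0]]
ft_force: [0.9, -0.5, 0.6]
finger_gap: 0.0855
t2.35 [0.2969 0.4113 0.2602] yawY 56.4 q [ 0.878 -0.153  1.432  0.     1.862 -0.106] gap 0.0855 F [ 0.9 -0.5  0.6] tz [-3.e-04  1.e-04 -1.e+00]
shift [-1.168e+00 -5.150e-01  1.000e-03] turn [-0.    -0.001  0.16 ]
```

```bash
python3 -m pendant '[[[-0.12,-0.06,0,0,0,0.05],[-0.25,-0.13,0,0,0,0.1],[-0.37,-0.19,0,0,0,0.15],[-0.5,-0.26,0,0,0,0.2],[-0.62,-0.33,0,0,0,0.25],[-0.75,-0.4,0,0,0,0.3],[-0.87,-0.46,0,0,0,0.3],[-1,-0.53,0,0,0,0.3],[-1,-0.56,0,0,0,0.3],[-1,-0.58,0,0,0,0.3]]]'; python3 -c "
from h import *
st();togo([.46,.09,.26],.5)"
```

```text
clock: 3.6
eef_pos: [0.3734, 0.2557, 0.2602]
ee_rot: [[-0.736, 0.677, -0.0], [0.677, 0.736, 0.0], [0.001, 0.0, -1.0]]
ft_force: [-0.1, 0.4, -0.6]
finger_gap: 0.0851
t3.60 [0.3734 0.2557 0.2602] yawY 47.4 q [ 5.250e-01 -2.990e-01  1.557e+00  1.000e-03  1.884e+00 -3.020e-01] gap 0.0851 F [-0.1  0.4 -0.6] tz [-4.e-04  4.e-04 -1.e+00]
shift [-1.173e+00 -4.210e-01  1.000e-03] turn [-0.    -0.001  0.623]
```

```bash
python3 -m pendant '[[[-0.12,-0.05,0,0,0,0],[-0.25,-0.1,0,0,0,0.1],[-0.37,-0.16,0,0,0,0.2],[-0.5,-0.22,0,0,0,0.3],[-0.62,-0.28,0,0,0,0.4],[-0.75,-0.35,0,0,0,0.5],[-0.87,-0.4,0,0,0,0.6],[-1,-0.45,0,0,0,0.7],[-1,-0.47,0,0,0,0.8],[-1,-0.48,0,0,0,0.8]]]'; python3 -c "
from h import *
st();togo([.48,-.10,.26],.0)"
```

```text
clock: 4.85
eef_pos: [0.4347, 0.1014, 0.2601]
ee_rot: [[-0.397, 0.918, -0.0], [0.918, 0.397, 0.001], [0.001, -0.0, -1.0]]
ft_force: [-0.3, -0.4, 0.3]
finger_gap: 0.0855
t4.85 [0.4347 0.1014 0.2601] yawY 23.4 q [ 1.520e-01 -3.160e-01  1.571e+00  1.000e-03  1.887e+00 -2.560e-01] gap 0.0855 F [-0.3 -0.4  0.3] tz [-4.e-04  6.e-04 -1.e+00]
shift [-1.352 -0.256 -0.   ] turn [-0.001 -0.001  0.78 ]
```

```bash
python3 -m pendant '[[[-0.12,-0.03,0,0,0,0.1],[-0.25,-0.06,0,0,0,0.2],[-0.37,-0.1,0,0,0,0.3],[-0.5,-0.13,0,0,0,0.4],[-0.62,-0.16,0,0,0,0.5],[-0.75,-0.18,0,0,0,0.6],[-0.87,-0.2,0,0,0,0.7],[-1,-0.22,0,0,0,0.8],[-1,-0.25,0,0,0,0.9],[-1,-0.25,0,0,0,0.9]]]'; python3 -c "
from h import *
s=st();im=cams.get_image('wrist');cv2.imwrite('pics/w1.png',im[:,:,::-1])
for t,z in (('tank_cap',.135),('cradle_home',.141),('cradle_mouth',.141),('rail_slot',.142),('key_grip',.113),('gauge_face',.082)):
  for m in mark_of('wrist',t)[:3]: print(t,m['at'],round(m['p'],2),wplane(m['at'],z,s).round(4))
togo([.488,-.25,.26],-.5)"
```

```text
clock: 6.1
eef_pos: [0.4599, -0.0513, 0.26]
ee_rot: [[0.062, 0.998, -0.0], [0.998, -0.062, 0.001], [0.001, -0.0, -1.0]]
ft_force: [-0.2, 0.5, 0.1]
finger_gap: 0.0853
t6.10 [ 0.4599 -0.0513  0.26  ] yawY -3.6 q [-1.850e-01 -2.720e-01  1.535e+00  1.000e-03  1.879e+00 -1.220e-01] gap 0.0853 F [-0.2  0.5  0.1] tz [-4.e-04  7.e-04 -1.e+00]
tank_cap [227.8, 154.4] 0.63 [ 0.3503 -0.0606  0.135 ]
cradle_home [282.7, 424.7] 0.95 [ 0.5995 -0.1315  0.141 ]
cradle_mouth [274.8, 326.6] 0.68 [ 0.5013 -0.1124  0.141 ]
rail_slot [286.2, 418.3] 0.6 [ 0.5924 -0.134   0.142 ]
key_grip [362.8, 350.5] 0.7 [ 0.5365 -0.2539  0.113 ]
gauge_face [344.2, 297.7] 0.61 [ 0.4749 -0.2432  0.082 ]
shift [-1.313e+00  2.690e-01 -1.000e-03] turn [-0.001 -0.001  0.837]
```

View pics/w1.png

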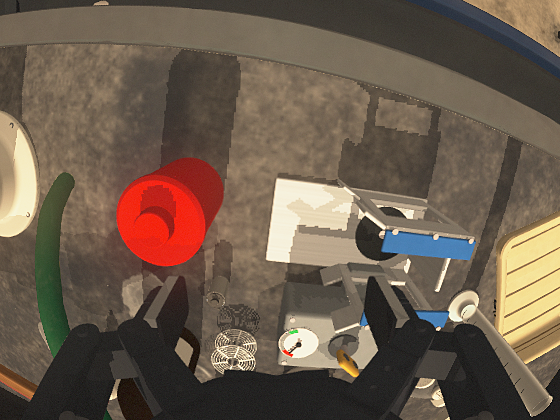

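```bash
python3 -m pendant '[[[-0.12,0.02,0,0,0,0.1],[-0.25,0.05,0,0,0,0.2],[-0.37,0.08,0,0,0,0.3],[-0.5,0.11,0,0,0,0.4],[-0.62,0.14,0,0,0,0.5],[-0.75,0.17,0,0,0,0.6],[-0.87,0.2,0,0,0,0.7],[-1,0.22,0,0,0,0.7],[-1,0.23,0,0,0,0.7],[-1,0.23,0,0,0,0.7]]]'; python3 -c "
from h import *
s=st();im=cams.get_image('wrist');cv2.imwrite('pics/w2.png',im[:,:,::-1])
for t,z in (('tank_cap',.135),('key_grip',.113)):
  for m in mark_of('wrist',t)[:3]: print(t,m['at'],round(m['p'],2),wplane(m['at'],z,s).round(4))
togo([.488,-.407,.26],-.6)"
```

```text
clock: 7.7
eef_pos: [0.4852, -0.2026, 0.2599]
ee_rot: [[0.415, 0.91, -0.001], [0.91, -0.415, 0.001], [0.001, -0.001, -1.0]]
ft_force: [-0.3, 0.0, 0.1]
finger_gap: 0.0852
t7.70 [ 0.4852 -0.2026  0.2599] yawY -24.5 q [-4.610e-01 -1.030e-01  1.387e+00  1.000e-03  1.858e+00 -3.200e-02] gap 0.0852 F [-0.3  0.   0.1] tz [-5.0e-04  1.1e-03 -1.0e+00]
tank_cap [135.6, 73.3] 0.79 [ 0.3479 -0.061   0.135 ]
tank_cap [366.3, 358.0] 0.77 [ 0.4929 -0.4061  0.135 ]
tank_cap [383.3, 268.7] 0.63 [ 0.3923 -0.386   0.135 ]
key_grip [227.4, 346.7] 0.73 [ 0.5356 -0.2516  0.113 ]
key_grip [79.5, 363.5] 0.62 [ 0.6004 -0.1321  0.113 ]
shift [-1.234  0.583 -0.   ] turn [-0.001 -0.001  0.329]
```

View pics/w2.png

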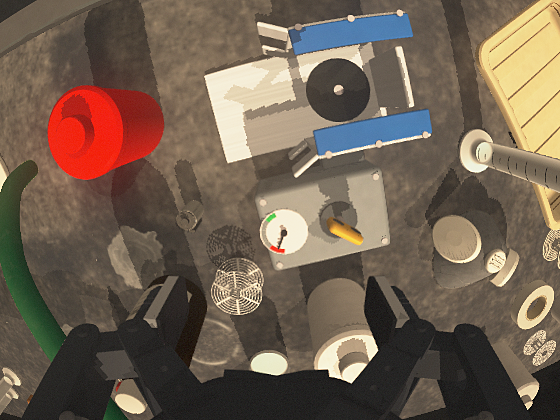

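```bash
python3 -m pendant '[[[-0.12,0.04,0,0,0,0],[-0.25,0.09,0,0,0,0.1],[-0.37,0.14,0,0,0,0.2],[-0.5,0.2,0,0,0,0.2],[-0.62,0.26,0,0,0,0.3],[-0.75,0.32,0,0,0,0.3],[-0.8,0.37,0,0,0,0.3],[-0.83,0.4,0,0,0,0.3],[-0.83,0.4,0,0,0,0.3],[-0.83,0.4,0,0,0,0.3]]]'; python3 -c "
from h import *
s=st();im=cams.get_image('wrist');cv2.imwrite('pics/w3.png',im[:,:,::-1])
for t,z in (('tank_cap',.135),('key_grip',.113)):
  for m in mark_of('wrist',t)[:3]: print(t,m['at'],round(m['p'],2),wplane(m['at'],z,s).round(4))
print(wpix([.49,-.406,.144],s),wpix(s['eef_pos'],s))"
```

```text
clock: 9.1
eef_pos: [0.4883, -0.3399, 0.2602]
ee_rot: [[0.551, 0.834, 0.0], [0.834, -0.551, 0.001], [0.001, -0.0, -1.0]]
ft_force: [1.0, -0.0, -0.0]
finger_gap: 0.0853
t9.10 [ 0.4883 -0.3399  0.2602] yawY -33.4 q [-6.660e-01  8.300e-02  1.202e+00  1.000e-03  1.857e+00 -8.200e-02] gap 0.0853 F [ 1. -0. -0.] tz [ 1.e-04  8.e-04 -1.e+00]
tank_cap [266.0, 318.7] 0.88 [ 0.4914 -0.4049  0.135 ]
tank_cap [65.5, 6.2] 0.62 [ 0.3466 -0.0604  0.135 ]
key_grip [94.9, 266.9] 0.79 [ 0.5347 -0.2558  0.113 ]
key_grip [323.5, 244.2] 0.47 [ 0.386  -0.4328  0.113 ]
[np.float64(272.4029713788979), np.float64(319.17373343079754)] [np.float64(288.1501159921961), np.float64(276.14900875712965)]
```

View pics/w3.png

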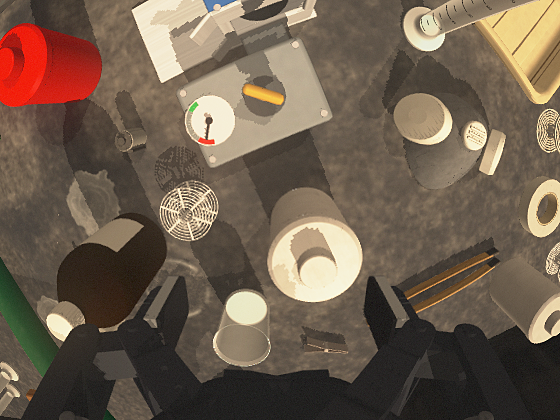

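```bash
python3 -c "
from h import *
togo([.491,-.405,.136],-.6)"
```

```text
shift [-0.352  0.255  0.828] turn [-0.    -0.001  0.031]
```

```bash
python3 -m pendant '[[[-0.15,0.1,0,0,0,0],[-0.3,0.2,0.05,0,0,0],[-0.35,0.25,0.2,0,0,0],[-0.35,0.255,0.35,0,0,0],[-0.35,0.255,0.5,0,0,0],[-0.35,0.255,0.65,0,0,0],[-0.35,0.255,0.75,0,0,0],[-0.35,0.255,0.82,0,0,0],[-0.35,0.255,0.825,0,0,0],[-0.35,0.255,0.825,0,0,0]]]'; python3 -c "
from h import *
s=st();im=cams.get_image('wrist');cv2.imwrite('pics/w4.png',im[:,:,::-1])"
```

```text
clock: 10.5
eef_pos: [0.4915, -0.405, 0.1375]
ee_rot: [[0.551, 0.834, 0.001], [0.834, -0.551, -0.0], [0.0, 0.001, -1.0]]
ft_force: [-0.5, -0.2, 0.3]
finger_gap: 0.0854
t10.50 [ 0.4915 -0.405   0.1375] yawY -33.5 q [-7.430e-01  1.920e-01  1.300e+00  1.000e-03  1.648e+00 -1.590e-01] gap 0.0854 F [-0.5 -0.2  0.3] tz [ 1.2e-03 -4.0e-04 -1.0e+00]
```

View pics/w4.png

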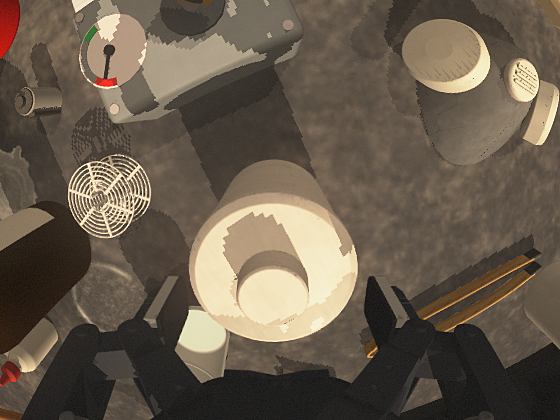

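```bash
python3 -m pendant '[[[0,0,0,0,0,0],[0,0,0,0,0,0],[0,0,0,0,0,0],[0,0,0,0,0,0],[0,0,0,0,0,0],[0,0,0,0,0,0],[0,0,-0.02,0,0,0],[0,0,-0.05,0,0,0],[0,0,-0.1,0,0,0],[0,0,-0.13,0,0,0]]]' 0 60; python3 -c "
from h import *
s=st();im=cams.get_image('wrist');cv2.imwrite('pics/w5.png',im[:,:,::-1])"
```

```text
clock: 11.8
eef_pos: [0.4917, -0.4051, 0.1576]
ee_rot: [[0.551, 0.834, 0.002], [0.834, -0.551, -0.001], [0.0, 0.002, -1.0]]
ft_force: [0.6, 0.0, -5.3]
finger_gap: 0.0331
t11.80 [ 0.4917 -0.4051  0.1576] yawY -33.5 q [-7.430e-01  1.880e-01  1.269e+00  1.000e-03  1.683e+00 -1.590e-01] gap 0.0331 F [ 0.6  0.  -5.3] tz [ 1.8e-03 -9.0e-04 -1.0e+00]
```

View pics/w5.png

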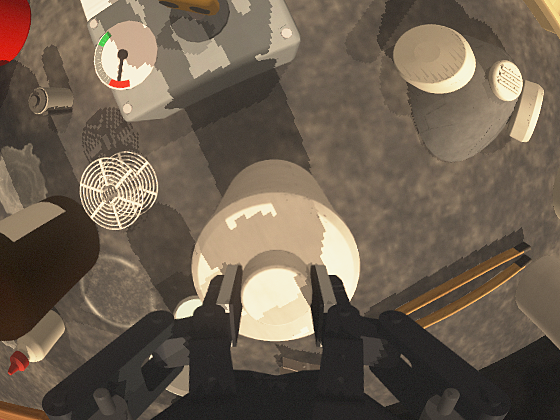

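```bash
python3 -m pendant '[[[0,0,-0.15,0,0,0],[0.02,-0.01,-0.3,0,0,0],[0.08,-0.05,-0.45,0,0,0],[0.18,-0.12,-0.6,0,0,0],[0.3,-0.2,-0.72,0,0,-0.1],[0.42,-0.27,-0.82,0,0,-0.2],[0.55,-0.35,-0.85,0,0,-0.3],[0.67,-0.42,-0.85,0,0,-0.4],[0.78,-0.48,-0.85,0,0,-0.45],[0.8,-0.5,-0.85,0,0,-0.45]]]'; python3 -c "
from h import *
s=st();togo([.4975,-.115,.2850],-.189)"
```

```text
clock: 13.1
eef_pos: [0.4952, -0.262, 0.2851]
ee_rot: [[0.339, 0.941, 0.002], [0.941, -0.339, -0.001], [-0.0, 0.002, -1.0]]
ft_force: [0.3, -0.1, -5.6]
finger_gap: 0.0337
t13.10 [ 0.4952 -0.262   0.2851] yawY -19.8 q [-0.547 -0.004  1.247  0.     1.896 -0.201] gap 0.0337 F [ 0.3 -0.1 -5.6] tz [ 1.9e-03 -9.0e-04 -1.0e+00]
shift [ 0.927 -0.318 -0.   ] turn [ 0.004  0.001 -0.3  ]
```

```bash
python3 -m pendant '[[[0.1,-0.03,0,0,0,-0.03],[0.2,-0.07,0,0,0,-0.06],[0.32,-0.11,0,0,0,-0.1],[0.45,-0.16,0,0,0,-0.14],[0.58,-0.2,0,0,0,-0.18],[0.7,-0.24,0,0,0,-0.22],[0.82,-0.29,0,0,0,-0.26],[0.9,-0.32,0,0,0,-0.3],[0.93,-0.335,0,0,0,-0.3],[0.93,-0.335,0.1,0,0,-0.3]]]'; python3 -c "
from h import *
s=st();togo([.495,-.1148,.15],-.189)
for n in ('wrist','top'):
  im=cams.get_image(n);cv2.imwrite('pics/%s6.png'%n,im[:,:,::-1])
  for t,z in (('tank_cap',.135),('cradle_home',.141),('cradle_mouth',.141),('rail_slot',.142)):
    for m in mark_of(n,t)[:2]: print(n,t,m['at'],round(m['p'],2),(wplane(m['at'],z,s) if n=='wrist' else onplane(n,m['at'],z)).round(4))
"
```

```text
clock: 14.35
eef_pos: [0.4958, -0.1139, 0.2708]
ee_rot: [[0.188, 0.982, 0.005], [0.982, -0.188, -0.002], [-0.001, 0.005, -1.0]]
ft_force: [0.3, 1.0, -5.2]
finger_gap: 0.0337
t14.35 [ 0.4958 -0.1139  0.2708] yawY -10.8 q [-2.920e-01 -1.500e-01  1.411e+00 -1.000e-03  1.875e+00 -1.030e-01] gap 0.0337 F [ 0.3  1.  -5.2] tz [ 0.0047 -0.002  -1.    ]
shift [-0.006 -0.008  0.805] turn [ 0.01   0.002 -0.   ]
wrist tank_cap [183.3, 105.3] 0.88 [ 0.3447 -0.0609  0.135 ]
wrist tank_cap [207.5, 393.7] 0.75 [ 0.6016 -0.1351  0.135 ]
wrist cradle_home [210.5, 395.4] 0.63 [ 0.601 -0.136  0.141]
wrist rail_slot [207.8, 390.4] 0.72 [ 0.5961 -0.1322  0.142 ]
top tank_cap [279.5, 185.5] 0.8 [ 0.3453 -0.0575  0.135 ]
top tank_cap [202.1, 199.8] 0.72 [ 0.5119 -0.0873  0.135 ]
top cradle_home [162.6, 220.7] 0.94 [ 0.5979 -0.1344  0.141 ]
top rail_slot [165.4, 220.2] 0.79 [ 0.5914 -0.1335  0.142 ]
```

View pics/wrist6.png

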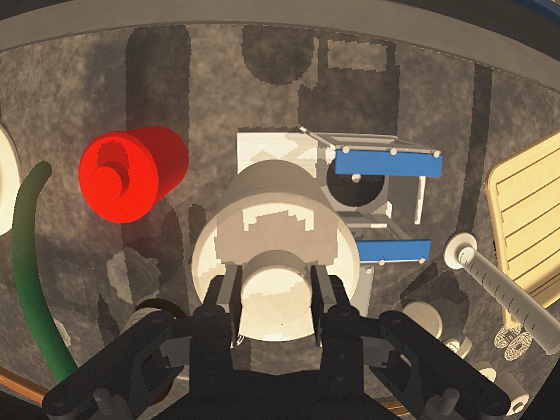

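View pics/top6.png

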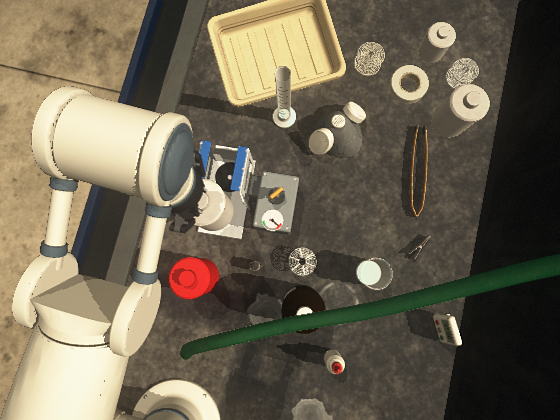

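```bash
python3 -m pendant '[[[0,0,0.1,0,0,0],[-0.005,-0.005,0.22,0.01,0,0],[-0.005,-0.008,0.34,0.01,0,0],[-0.005,-0.008,0.46,0.01,0,0],[-0.005,-0.008,0.58,0.01,0,0],[-0.005,-0.008,0.68,0.01,0,0],[-0.005,-0.008,0.75,0.01,0,0],[-0.005,-0.008,0.8,0.01,0,0],[-0.005,-0.008,0.81,0.01,0,0],[-0.005,-0.008,0.81,0.01,0,0]]]'; python3 -c "
from h import *
s=st();togo([.495,-.1148,.1435],-.189)
for n in ('top','scene'):
  im=cams.get_image(n);cv2.imwrite('pics/%s7.png'%n,im[:,:,::-1])
  zoom(im,*((200,215) if n=='top' else (270,280)),55,n+'7z.png',5)
"
```

```text
clock: 16.1
eef_pos: [0.4946, -0.1147, 0.1493]
ee_rot: [[0.188, 0.982, -0.002], [0.982, -0.188, -0.0], [-0.001, -0.002, -1.0]]
ft_force: [0.8, -0.1, -5.1]
finger_gap: 0.0334
t16.10 [ 0.4946 -0.1147  0.1493] yawY -10.9 q [-2.940e-01 -1.560e-01  1.632e+00 -1.000e-03  1.668e+00 -1.050e-01] gap 0.0334 F [ 0.8 -0.1 -5.1] tz [-2.e-03 -3.e-04 -1.e+00]
shift [-0.     0.003  0.038] turn [-0.004  0.001 -0.001]
```

View pics/top7z.png

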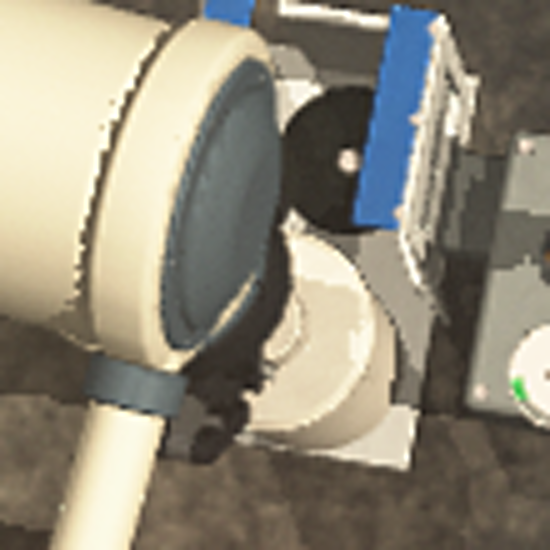

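View pics/scene7z.png

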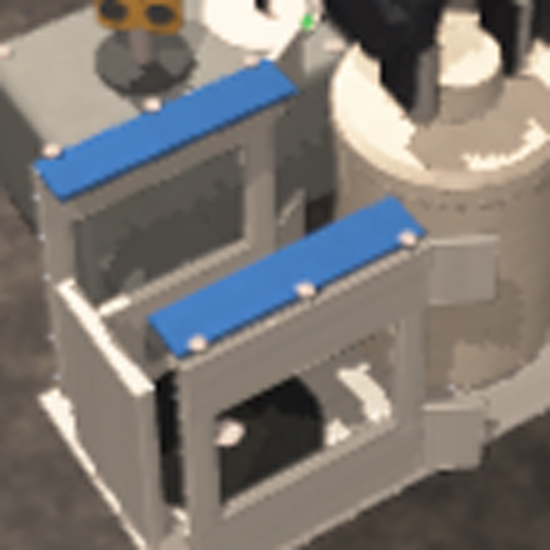

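```bash
python3 -m pendant '[[[0,0,0.02,0,0,0],[0,0,0.036,0,0,0],[0,0,0.036,0,0,0],[0,0.06,0.036,0,0,0],[0,0.15,0.036,0,0,0],[0,0.25,0.036,0,0,0],[0,0.35,0.036,0,0,0],[0,0.45,0.036,0,0,0],[0,0.5,0.036,0,0,0],[0,0.5,0.036,0,0,0]]]'; python3 -c "
from h import *
s=st();togo([.5965,-.1343,.1435],-.189)
for n in ('scene',):
  im=cams.get_image(n);cv2.imwrite('pics/%s8.png'%n,im[:,:,::-1])
  zoom(im,270,280,55,n+'8z.png',5)
"
```

```text
clock: 17.45
eef_pos: [0.5693, -0.1285, 0.1447]
ee_rot: [[0.188, 0.982, -0.0], [0.982, -0.188, 0.0], [0.0, -0.0, -1.0]]
ft_force: [-1.9, 2.7, 2.1]
finger_gap: 0.0336
t17.45 [ 0.5693 -0.1285  0.1447] yawY -10.8 q [-0.28   0.049  1.441  0.     1.651 -0.091] gap 0.0336 F [-1.9  2.7  2.1] tz [-5.e-04  2.e-04 -1.e+00]
shift [-0.004  0.185  0.008] turn [-0.001 -0.     0.   ]
```

View pics/scene8z.png

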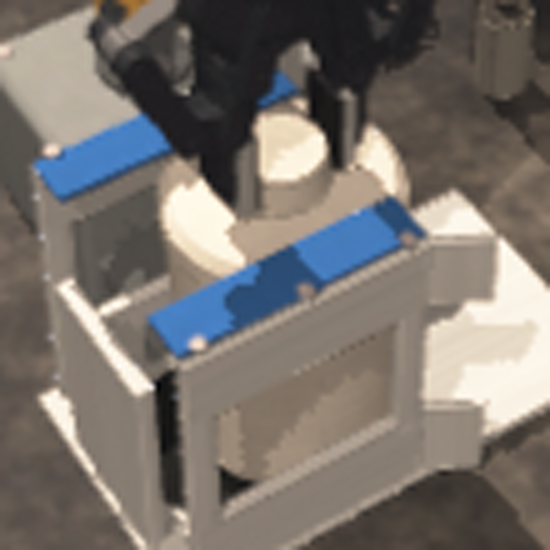

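```bash
python3 -m pendant '[[[0,0.05,0,0,0,0],[0,0.1,0,0,0,0],[0,0.14,0,0,0,0],[0,0.16,0,0,0,0],[0,0.17,0,0,0,0],[0,0.175,0,0,0,0],[0,0.18,0,0,0,0],[0,0.185,0,0,0,0],[0,0.185,0,0,0,0],[0,0.185,0,0,0,0]]]'; python3 -c "
from h import *
s=st();togo([.5965,-.1343,.1435],-.189)
for n in ('scene',):
  im=cams.get_image(n);cv2.imwrite('pics/%s9.png'%n,im[:,:,::-1])
  zoom(im,270,280,55,n+'9z.png',5)
"
```

```text
clock: 18.75
eef_pos: [0.5956, -0.1335, 0.145]
ee_rot: [[0.188, 0.982, -0.002], [0.982, -0.188, 0.001], [0.0, -0.002, -1.0]]
ft_force: [-6.4, 3.6, 6.7]
finger_gap: 0.0333
t18.75 [ 0.5956 -0.1335  0.145 ] yawY -10.8 q [-0.276  0.123  1.364 -0.     1.658 -0.087] gap 0.0333 F [-6.4  3.6  6.7] tz [-2.2e-03  6.0e-04 -1.0e+00]
shift [-0.004  0.007  0.01 ] turn [-0.004 -0.    -0.   ]
```

View pics/scene9z.png

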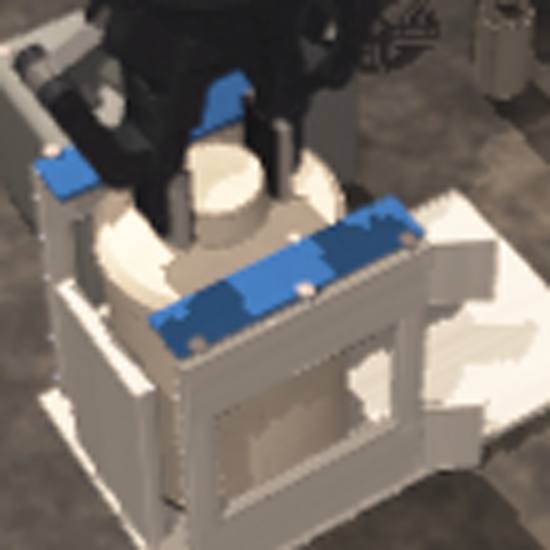

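```bash
python3 -m pendant '[[[0,0.005,0,0,0,0],[0,0.01,0,0,0,0],[0,0.015,0,0,0,0],[0,0.02,0,0,0,0],[0,0.025,0,0,0,0],[0,0.03,0,0,0,0],[0,0.03,0,0,0,0],[0,0.03,0,0,0,0],[0,0.03,0,0,0,0],[0,0.03,0,0,0,0]]]'; python3 -c "
from h import *
s=st()"
```

```text
clock: 20.05
eef_pos: [0.5988, -0.1341, 0.1451]
ee_rot: [[0.188, 0.982, -0.006], [0.982, -0.188, 0.001], [0.0, -0.006, -1.0]]
ft_force: [-9.8, 3.0, 5.5]
finger_gap: 0.0334
t20.05 [ 0.5988 -0.1341  0.1451] yawY -10.8 q [-0.276  0.134  1.351 -0.     1.663 -0.086] gap 0.0334 F [-9.8  3.   5.5] tz [-0.0057  0.0014 -1.    ]
```

```bash
python3 -m pendant '[[[0,0.01,0,0,0,0],[0,0.02,0,0,0,0],[0,0.03,0,0,0,0],[0,0.04,0,0,0,0],[0,0.05,0,0,0,0],[0,0.05,0,0,0,0],[0,0.05,0,0,0,0],[0,0.05,0,0,0,0],[0,0.05,0,0,0,0],[0,0.05,0,0,0,0]]]'; python3 -c "
from h import *
s=st()
for n in ('scene','top'):
  im=cams.get_image(n);cv2.imwrite('pics/%s10.png'%n,im[:,:,::-1])
  zoom(im,*((170,220) if n=='top' else (270,270)),50,n+'10z.png',5)
"
```

```text
clock: 21.3
eef_pos: [0.5997, -0.1343, 0.1453]
ee_rot: [[0.189, 0.982, -0.022], [0.982, -0.188, 0.004], [0.0, -0.023, -1.0]]
ft_force: [-32.9, 8.0, 15.1]
finger_gap: 0.0336
t21.30 [ 0.5997 -0.1343  0.1453] yawY -10.9 q [-0.275  0.152  1.331 -0.002  1.681 -0.085] gap 0.0336 F [-32.9   8.   15.1] tz [-0.0221  0.0044 -0.9997]
```

View pics/scene10z.png

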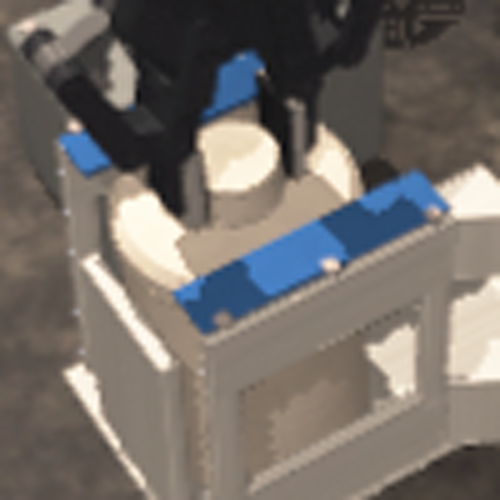

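View pics/top10z.png

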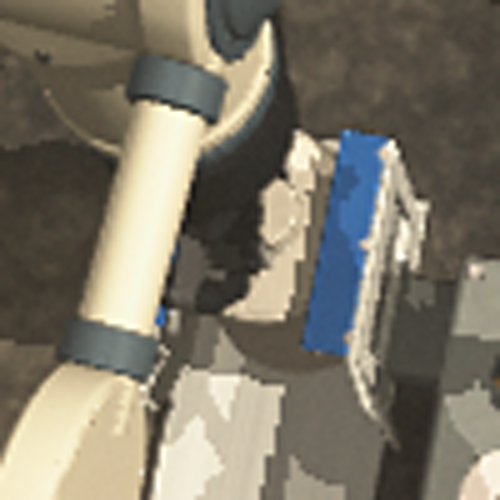

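```bash
python3 -m pendant '[[[0,0,0,-0.02,0,0],[0,-0.002,0.004,-0.04,0,0],[0,-0.003,0.006,-0.044,0,0],[0,-0.003,0.006,-0.044,0,0],[0,-0.003,0.006,-0.044,0,0],[0,-0.003,0.006,-0.044,0,0],[0,-0.003,0.006,-0.044,0,0],[0,-0.003,0.006,-0.044,0,0],[0,-0.003,0.006,-0.044,0,0],[0,-0.003,0.006,-0.044,0,0]]]'; python3 -c "
from h import *
s=st()
"
```

```text
clock: 22.65
eef_pos: [0.5985, -0.134, 0.1449]
ee_rot: [[0.189, 0.982, -0.001], [0.982, -0.189, 0.001], [0.0, -0.001, -1.0]]
ft_force: [-7.7, 3.8, 5.0]
finger_gap: 0.0333
t22.65 [ 0.5985 -0.134   0.1449] yawY -10.9 q [-0.276  0.129  1.356  0.     1.657 -0.086] gap 0.0333 F [-7.7  3.8  5. ] tz [-1.2e-03  6.0e-04 -1.0e+00]
```

```bash
python3 -m pendant '[[[0,0,0,0,0,0],[0,0,0,0,0,0],[0,0,0,0,0,0],[0,0,0,0,0,0],[0,0,-0.02,0,0,0],[0,0,-0.1,0,0,0],[0,0,-0.22,0,0,0],[0,0,-0.36,0,0,0],[0,0,-0.5,0,0,0],[0,0,-0.6,0,0,0]]]' 1; python3 -c "
from h import *
s=st()
for n in ('scene','wrist'):
  im=cams.get_image(n);cv2.imwrite('pics/%s11.png'%n,im[:,:,::-1])
  if n=='scene': zoom(im,270,270,50,n+'11z.png',5)
togo([.534,-.254,.235],np.radians(38))
"
```

```text
clock: 23.9
eef_pos: [0.599, -0.1342, 0.2378]
ee_rot: [[0.189, 0.982, 0.002], [0.982, -0.189, -0.0], [0.0, 0.002, -1.0]]
ft_force: [-0.1, -0.1, -1.1]
finger_gap: 0.0854
t23.90 [ 0.599  -0.1342  0.2378] yawY -10.9 q [-0.276  0.127  1.195  0.     1.818 -0.086] gap 0.0854 F [-0.1 -0.1 -1.1] tz [ 1.7e-03 -2.0e-04 -1.0e+00]
shift [-0.866 -0.278  0.021] turn [ 0.006  0.003 -1.629]
```

View pics/scene11z.png

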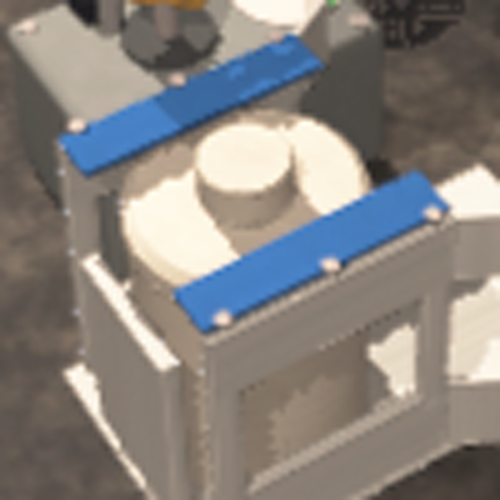

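View pics/wrist11.png

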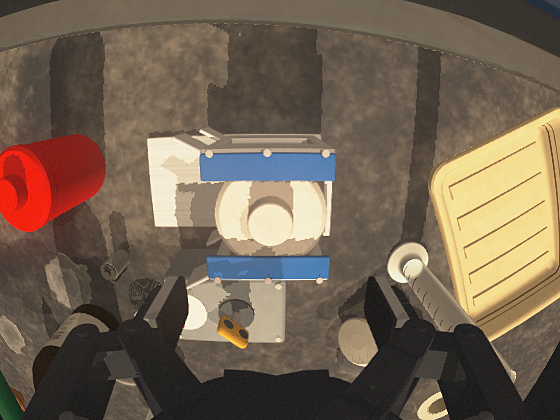

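```bash
python3 -m pendant '[[[-0.1,-0.03,0,0,0,-0.1],[-0.2,-0.06,0,0,0,-0.2],[-0.32,-0.1,0,0,0,-0.3],[-0.44,-0.14,0,0,0,-0.4],[-0.56,-0.18,0,0,0,-0.5],[-0.68,-0.22,0,0,0,-0.65],[-0.78,-0.25,0,0,0,-0.8],[-0.84,-0.27,0,0,0,-0.95],[-0.865,-0.28,0,0,0,-1],[-0.865,-0.28,0,0,0,-1]]]'; python3 -c "
from h import *
s=st()
for n in ('scene','wrist','top'):
  im=cams.get_image(n);cv2.imwrite('pics/%s12.png'%n,im[:,:,::-1])
  for t,z in (('key_grip',.113),('tank_cap',.141),('cradle_home',.141)):
    for m in mark_of(n,t)[:3]: print(n,t,np.round(m['at'],1),round(m['p'],2),(wplane(m['at'],z,s) if n=='wrist' else onplane(n,m['at'],z)).round(4))
"
```

```text
clock: 25.25
eef_pos: [0.5336, -0.2537, 0.2378]
ee_rot: [[-0.327, 0.945, 0.003], [0.945, 0.327, -0.0], [-0.001, 0.003, -1.0]]
ft_force: [-1.4, 0.1, -0.0]
finger_gap: 0.0848
t25.25 [ 0.5336 -0.2537  0.2378] yawY 19.1 q [-5.020e-01  6.300e-02  1.262e+00  1.000e-03  1.813e+00 -8.350e-01] gap 0.0848 F [-1.4  0.1 -0. ] tz [ 2.9e-03 -3.0e-04 -1.0e+00]
scene key_grip [217.6 250.9] 0.79 [ 0.5376 -0.251   0.113 ]
scene key_grip [253.9 269.4] 0.58 [ 0.5761 -0.1532  0.113 ]
scene tank_cap [207.6 385.5] 0.67 [ 0.3481 -0.0671  0.141 ]
scene cradle_home [257.3 269.8] 0.64 [ 0.5973 -0.1278  0.141 ]
scene cradle_home [217.3 274.4] 0.45 [ 0.5226 -0.1968  0.141 ]
wrist key_grip [210.4 277.6] 0.95 [ 0.5352 -0.2535  0.113 ]
wrist tank_cap [100.6 408.4] 0.58 [ 0.5953 -0.1334  0.141 ]
top cradle_home [161.8 221.1] 0.87 [ 0.5997 -0.1353  0.141 ]
top cradle_home [258.8 303.1] 0.74 [ 0.3835 -0.3096  0.141 ]
```

View pics/wrist12.png

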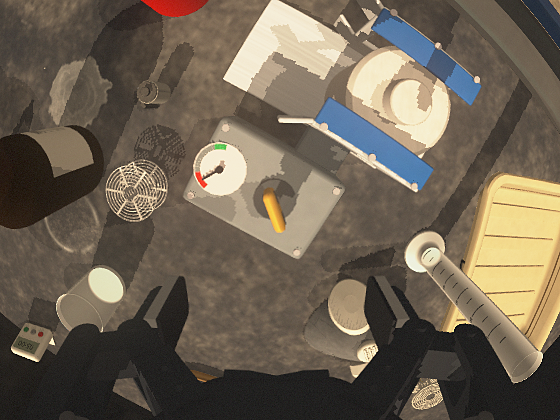

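View pics/top12.png

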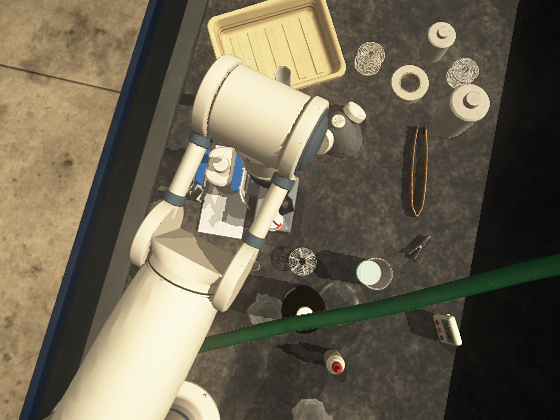

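```bash
python3 - <<'E'
from h import *
s=get_state()
im=cv2.imread('pics/wrist12.png')
zoom(im[:,:,::-1],110,390,60,'wrist12tank.png',6); zoom(im[:,:,::-1],200,270,45,'wrist12key.png',7)
hsv=cv2.cvtColor(im,cv2.COLOR_BGR2HSV)
m=((hsv[...,0]>12)&(hsv[...,0]<28)&(hsv[...,1]>140)&(hsv[...,2]>150)).astype(np.uint8);m[:160]=0;m[245:]=0;m[:,:240]=0;m[:,310:]=0
p=np.argwhere(m);print(len(p))
P=np.array([wplane(q,.12,s)[:2] for q in p]);c=P.mean(0);u,sv,v=np.linalg.svd(P-c);print(c,np.degrees(np.arctan2(v[0,1],v[0,0])),np.ptp((P-c)@v[0]),np.ptp((P-c)@v[1]))
E
```

```text
466
[ 0.53215177 -0.25412997] -51.5580323306721 0.03488784799371214 0.009917692750761216
```

View pics/wrist12tank.png

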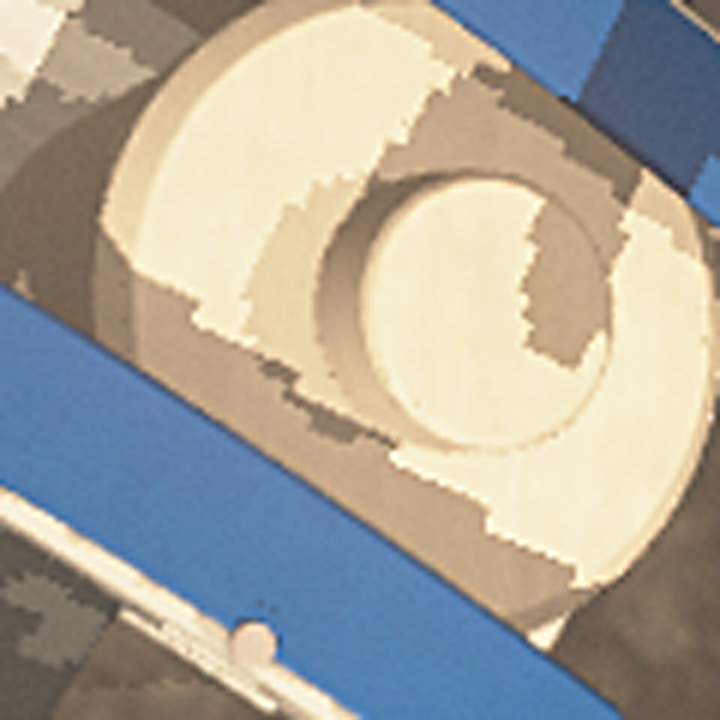

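View pics/wrist12key.png

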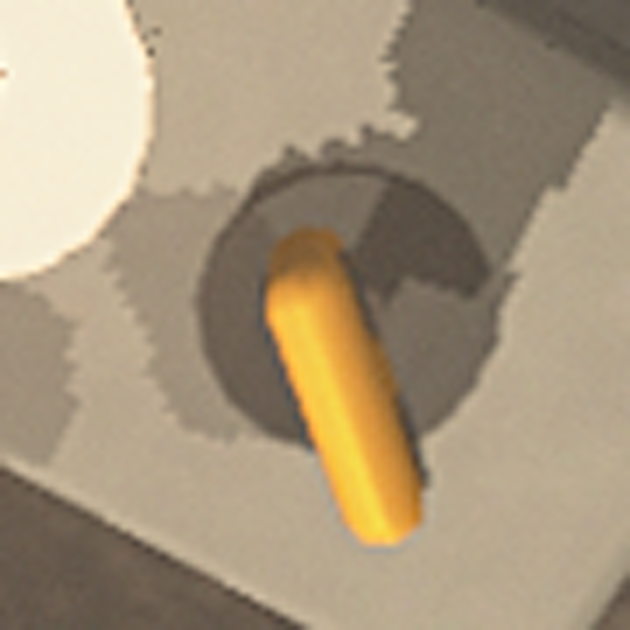

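```bash
python3 - <<'E'
from h import *
s=get_state()
print(wplane((102.2,411.2),.150,s), wplane((50+320/6,330+420/6),.132,s))
togo([.534,-.254,.108],np.radians(38.4))
im=cv2.imread('pics/top12.png');zoom(im[:,:,::-1],170,220,40,'top12z.png',7)
E
```

```text
[ 0.59451266 -0.13507138  0.15      ] [ 0.59326995 -0.13644035  0.132     ]
shift [-0.001 -0.001  0.868] turn [ 0.005  0.004 -0.642]
```

View pics/top12z.png

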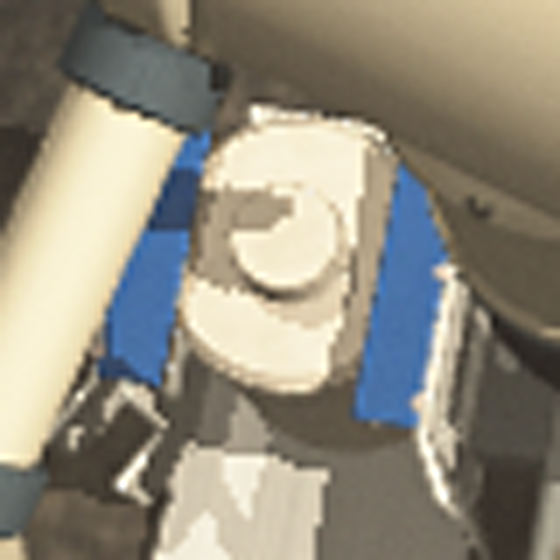

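```bash
python3 - <<'E'
from h import *
print(onplane('top',(130+235/7-.4,180+290/7-.4),.150))
E
python3 -m pendant '[[[0,0,0,0,0,-0.15],[0,0,0.05,0,0,-0.3],[0,0,0.15,0,0,-0.45],[0,0,0.27,0,0,-0.6],[0,0,0.4,0,0,-0.64],[0,0,0.52,0,0,-0.64],[0,0,0.64,0,0,-0.64],[0,0,0.75,0,0,-0.64],[0,0,0.83,0,0,-0.64],[0,0,0.85,0,0,-0.64]]]'; python3 -c "
from h import *
s=st()
for n in ('scene','wrist'):
  im=cams.get_image(n);cv2.imwrite('pics/%s13.png'%n,im[:,:,::-1])
"
```

```text
[ 0.5942349  -0.13675344  0.15      ]
clock: 27.1
eef_pos: [0.5338, -0.2536, 0.1096]
ee_rot: [[-0.62, 0.785, 0.002], [0.785, 0.62, -0.0], [-0.001, 0.002, -1.0]]
ft_force: [-0.5, 0.5, -0.5]
finger_gap: 0.0855
t27.10 [ 0.5338 -0.2536  0.1096] yawY 38.3 q [-5.020e-01  7.800e-02  1.474e+00  1.000e-03  1.588e+00 -1.171e+00] gap 0.0855 F [-0.5  0.5 -0.5] tz [ 0.0021 -0.     -1.    ]
```

View pics/wrist13.png

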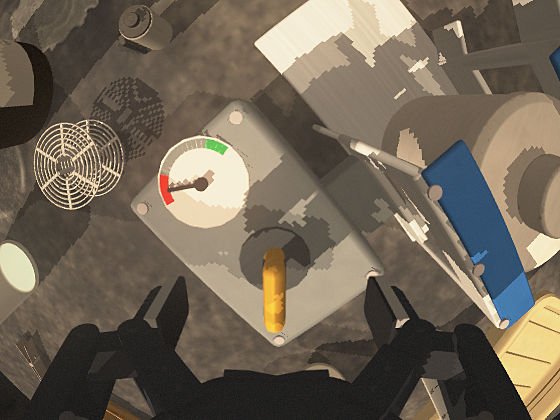

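```bash
python3 -m pendant '[[[0,0,0,0,0,0],[0,0,0,0,0,0],[0,0,0,0,0,0],[0,0,0,0,0,0],[0,0,0,0,0,0],[0,0,0,0,0,0],[0,0,0,0,0,0],[0,0,0,0,0,0.1],[0,0,0,0,0,0.4],[0,0,0,0,0,0.7]]]' 0 80; python3 -c "
from h import *
s=st();print(s['torque'])"
```

```text
clock: 28.45
eef_pos: [0.5332, -0.2547, 0.1111]
ee_rot: [[-0.292, 0.956, 0.001], [0.956, 0.292, -0.002], [-0.002, 0.001, -1.0]]
ft_force: [-8.1, -3.1, 5.1]
finger_gap: 0.0086
t28.45 [ 0.5332 -0.2547  0.1111] yawY 17.0 q [-5.030e-01  7.700e-02  1.472e+00 -1.000e-03  1.590e+00 -7.990e-01] gap 0.0086 F [-8.1 -3.1  5.1] tz [ 0.0015 -0.0021 -1.    ]
[-0.55455717  1.23751153  0.16043421]
```

```bash
python3 -m pendant '[[[0,0,0,0,0,0.15],[0,0,0,0,0,0.3],[0,0,0,0,0,0.45],[0,0,0,0,0,0.6],[0,0,0,0,0,0.75],[0,0,0,0,0,0.9],[0,0,0,0,0,1],[0,0,0,0,0,1],[0,0,0,0,0,1],[0,0,0,0,0,1]]]'; python3 -c "
from h import *
s=st();print(s['torque'])"
```

```text
clock: 29.7
eef_pos: [0.5323, -0.2548, 0.1111]
ee_rot: [[0.226, 0.974, -0.001], [0.974, -0.226, -0.002], [-0.002, -0.0, -1.0]]
ft_force: [-6.4, -0.9, 3.5]
finger_gap: 0.0082
t29.70 [ 0.5323 -0.2548  0.1111] yawY -13.0 q [-0.503  0.077  1.473 -0.002  1.592 -0.275] gap 0.0082 F [-6.4 -0.9  3.5] tz [-5.e-04 -2.e-03 -1.e+00]
[-0.16570068  0.94431879 -0.05892435]
```

```bash
python3 -m pendant '[[[0,0,0,0,0,0.15],[0,0,0,0,0,0.3],[0,0,0,0,0,0.45],[0,0,0,0,0,0.6],[0,0,0,0,0,0.75],[0,0,0,0,0,0.9],[0,0,0,0,0,1],[0,0,0,0,0,1],[0,0,0,0,0,1],[0,0,0,0,0,1]]]'; python3 -c "
from h import *
s=st();print(s['torque'])"
```

```text
clock: 30.95
eef_pos: [0.5315, -0.2545, 0.111]
ee_rot: [[0.683, 0.731, -0.002], [0.731, -0.683, -0.001], [-0.002, -0.001, -1.0]]
ft_force: [-5.3, 1.4, 3.8]
finger_gap: 0.0085
t30.95 [ 0.5315 -0.2545  0.111 ] yawY -43.1 q [-0.503  0.076  1.473 -0.002  1.594  0.248] gap 0.0085 F [-5.3  1.4  3.8] tz [-0.0024 -0.0011 -1.    ]
[ 0.03951412  0.91112256 -0.07840083]
```

```bash
python3 -m pendant '[[[0,0,0,0,0,0.15],[0,0,0,0,0,0.3],[0,0,0,0,0,0.45],[0,0,0,0,0,0.6],[0,0,0,0,0,0.75],[0,0,0,0,0,0.9],[0,0,0,0,0,1],[0,0,0,0,0,1],[0,0,0,0,0,1],[0,0,0,0,0,1]]]'; python3 -c "
from h import *
s=st();print(s['torque'])
im=cams.get_image('wrist');cv2.imwrite('pics/w14.png',im[:,:,::-1])"
```

```text
clock: 32.2
eef_pos: [0.531, -0.2538, 0.1111]
ee_rot: [[0.957, 0.291, -0.004], [0.291, -0.957, 0.0], [-0.003, -0.001, -1.0]]
ft_force: [-4.5, 1.5, 3.5]
finger_gap: 0.0085
t32.20 [ 0.531  -0.2538  0.1111] yawY -73.1 q [-0.503  0.076  1.473 -0.002  1.596  0.772] gap 0.0085 F [-4.5  1.5  3.5] tz [-3.7e-03  3.0e-04 -1.0e+00]
[ 0.21162054  0.78364834 -0.0805983 ]
```

View pics/w14.png

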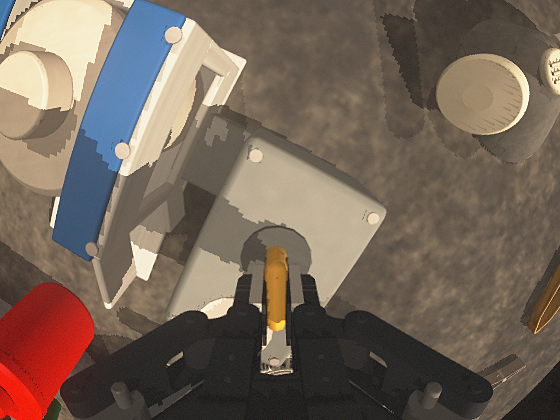

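```bash
python3 -m pendant '[[[0,0,0,0,0,0.15],[0,0,0,0,0,0.3],[0,0,0,0,0,0.45],[0,0,0,0,0,0.6],[0,0,0,0,0,0.75],[0,0,0,0,0,0.9],[0,0,0,0,0,1],[0,0,0,0,0,1],[0,0,0,0,0,1],[0,0,0,0,0,1]]]'
```

```text
clock: 33.5
eef_pos: [0.5309, -0.253, 0.1111]
ee_rot: [[0.975, -0.224, -0.004], [-0.224, -0.975, 0.002], [-0.004, -0.001, -1.0]]
ft_force: [-2.9, 3.7, 3.0]
finger_gap: 0.0087
```

```bash
python3 -m pendant '[[[0,0,0,0,0,0.15],[0,0,0,0,0,0.3],[0,0,0,0,0,0.45],[0,0,0,0,0,0.6],[0,0,0,0,0,0.75],[0,0,0,0,0,0.9],[0,0,0,0,0,1],[0,0,0,0,0,1],[0,0,0,0,0,1],[0,0,0,0,0,1]]]'
```

```text
clock: 34.75
eef_pos: [0.5312, -0.2522, 0.1111]
ee_rot: [[0.733, -0.68, -0.004], [-0.68, -0.733, 0.003], [-0.005, 0.0, -1.0]]
ft_force: [-1.4, 5.3, 2.7]
finger_gap: 0.0082
```

```bash
python3 -m pendant '[[[0,0,0,0,0,0.15],[0,0,0,0,0,0.3],[0,0,0,0,0,0.45],[0,0,0,0,0,0.6],[0,0,0,0,0,0.75],[0,0,0,0,0,0.9],[0,0,0,0,0,1],[0,0,0,0,0,1],[0,0,0,0,0,1],[0,0,0,0,0,1]]]'; python3 -c "
from h import *
s=st();print(s['torque'])
im=cams.get_image('wrist');cv2.imwrite('pics/w15.png',im[:,:,::-1])
im=cams.get_image('top');zoom(im,200,260,50,'top15z.png',6)"
```

```text
clock: 36.0
eef_pos: [0.5319, -0.2518, 0.1111]
ee_rot: [[0.297, -0.955, -0.002], [-0.955, -0.297, 0.004], [-0.004, 0.001, -1.0]]
ft_force: [1.7, 4.8, 1.4]
finger_gap: 0.0081
t36.00 [ 0.5319 -0.2518  0.1111] yawY -162.7 q [-5.010e-01  7.600e-02  1.474e+00  2.000e-03  1.596e+00  2.339e+00] gap 0.0081 F [1.7 4.8 1.4] tz [-0.0023  0.0039 -1.    ]
[ 0.78385116 -0.28503259 -0.08023791]
```

View pics/w15.png

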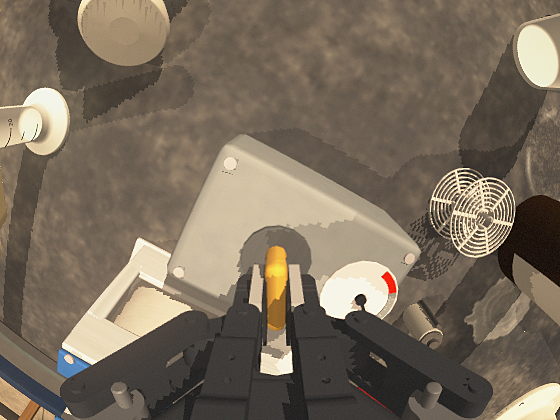

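View pics/top15z.png

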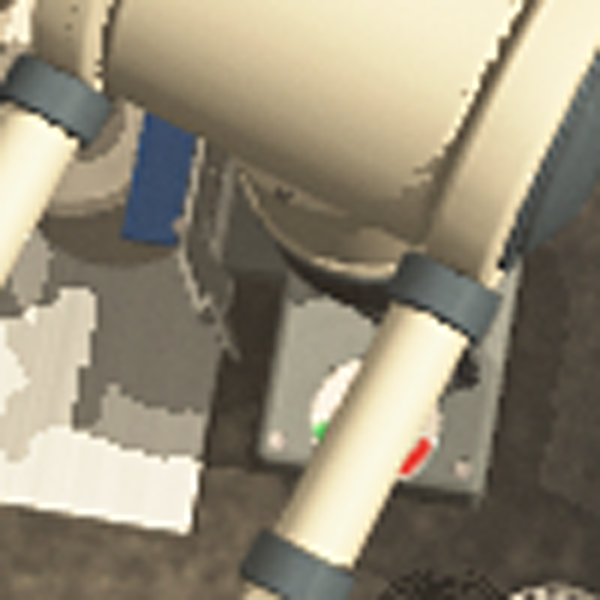

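```bash
python3 -m pendant '[[[0,0,0,0,0,0.1],[0,0,0,0,0,0.2],[0,0,0,0,0,0.3],[0,0,0,0,0,0.4],[0,0,0,0,0,0.5],[0,0,0,0,0,0.5],[0,0,0,0,0,0.5],[0,0,0,0,0,0.5],[0,0,0,0,0,0.5],[0,0,0,0,0,0.5]]]'; python3 -c "
from h import *
s=st();print(s['torque'])"
```

```text
clock: 37.35
eef_pos: [0.5322, -0.2517, 0.1111]
ee_rot: [[0.041, -0.999, -0.001], [-0.999, -0.041, 0.004], [-0.004, 0.001, -1.0]]
ft_force: [3.7, 4.4, 0.5]
finger_gap: 0.008
t37.35 [ 0.5322 -0.2517  0.1111] yawY -177.6 q [-0.501  0.076  1.473  0.003  1.595  2.599] gap 0.0080 F [3.7 4.4 0.5] tz [-0.0014  0.004  -1.    ]
[ 0.68299766 -0.4901467   0.03484801]
```

```bash
python3 -m pendant '[[[0,0,0,0,0,0],[0,0,0,0,0,0],[0,0,0,0,0,0],[0,0,0,0,0,0],[0,0,0,0,0,0],[0,0,0,0,0,0],[0,0,0,0,0,-0.3],[0,0,0,0,0,-0.6],[0,0,0,0,0,-0.9],[0,0,0,0,0,-1]]]' 1
```

```text
clock: 38.6
eef_pos: [0.5322, -0.2516, 0.1111]
ee_rot: [[0.538, -0.843, -0.001], [-0.843, -0.538, 0.004], [-0.004, -0.001, -1.0]]
ft_force: [-0.5, 0.2, -0.4]
finger_gap: 0.0852
```

```bash
python3 -m pendant '[[[0,0,0,0,0,-0.15],[0,0,0,0,0,-0.3],[0,0,0,0,0,-0.45],[0,0,0,0,0,-0.6],[0,0,0,0,0,-0.75],[0,0,0,0,0,-0.9],[0,0,0,0,0,-1],[0,0,0,0,0,-1],[0,0,0,0,0,-1],[0,0,0,0,0,-1]]]'
```

```text
clock: 39.85
eef_pos: [0.5323, -0.2516, 0.1111]
ee_rot: [[0.887, -0.462, -0.001], [-0.462, -0.887, 0.004], [-0.003, -0.003, -1.0]]
ft_force: [-0.7, -0.2, -0.3]
finger_gap: 0.0855
```

```bash
python3 -m pendant '[[[0,0,0,0,0,-0.15],[0,0,0,0,0,-0.3],[0,0,0,0,0,-0.45],[0,0,0,0,0,-0.6],[0,0,0,0,0,-0.75],[0,0,0,0,0,-0.9],[0,0,0,0,0,-1],[0,0,0,0,0,-1],[0,0,0,0,0,-1],[0,0,0,0,0,-1]]]'; python3 -c "
from h import *
s=st()
im=cams.get_image('wrist');cv2.imwrite('pics/w16.png',im[:,:,::-1])
im=cams.get_image('scene');zoom(im,225,265,40,'scene16z.png',7)
im=cams.get_image('top');zoom(im,200,260,50,'top16z.png',6)"
```

```text
clock: 41.1
eef_pos: [0.5322, -0.2517, 0.1111]
ee_rot: [[0.999, 0.043, -0.001], [0.043, -0.999, 0.004], [-0.001, -0.004, -1.0]]
ft_force: [-0.4, -0.3, -0.4]
finger_gap: 0.0855
t41.10 [ 0.5322 -0.2517  0.1111] yawY -87.5 q [-0.501  0.076  1.473  0.003  1.595  1.027] gap 0.0855 F [-0.4 -0.3 -0.4] tz [-0.0014  0.0039 -1.    ]
```

View pics/w16.png

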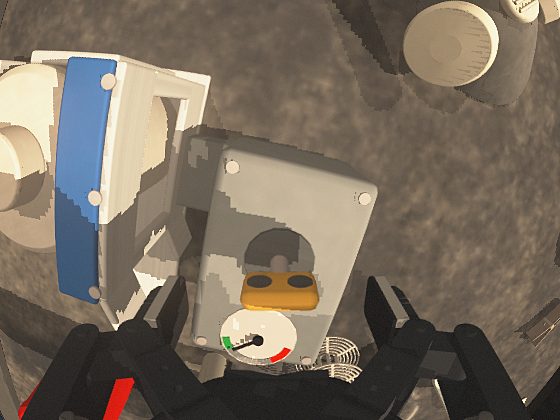

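View pics/scene16z.png

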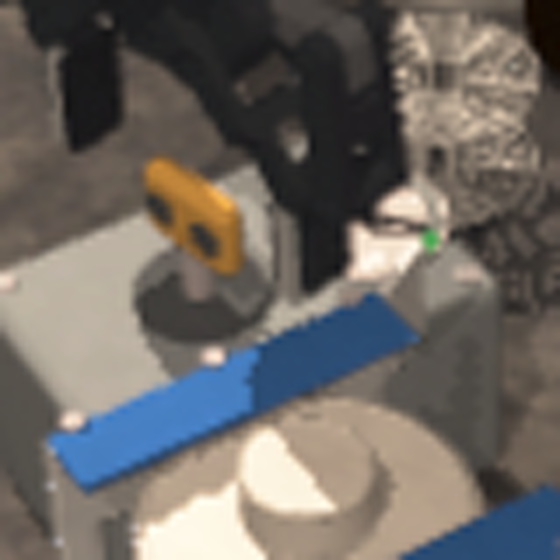

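View pics/top16z.png

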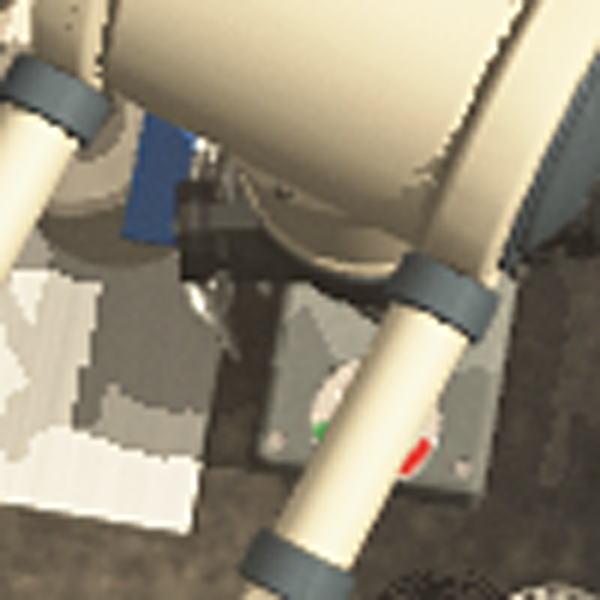

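```bash
python3 -m pendant '[[[0,0,0,0,0,-0.15],[0,0,0,0,0,-0.3],[0,0,0,0,0,-0.45],[0,0,0,0,0,-0.6],[0,0,0,0,0,-0.75],[0,0,0,0,0,-0.9],[0,0,0,0,0,-1],[0,0,0,0,0,-1],[0,0,0,0,0,-1],[0,0,0,0,0,-1]]]'
```

```text
clock: 42.5
eef_pos: [0.5322, -0.2516, 0.1111]
ee_rot: [[0.844, 0.537, -0.001], [0.537, -0.844, 0.004], [0.001, -0.004, -1.0]]
ft_force: [-0.6, -0.1, 1.0]
finger_gap: 0.0855
```

```bash
python3 -m pendant '[[[0,0,0,0,0,-0.15],[0,0,0,0,0,-0.3],[0,0,0,0,0,-0.45],[0,0,0,0,0,-0.6],[0,0,0,0,0,-0.75],[0,0,0,0,0,-0.9],[0,0,0,0,0,-1],[0,0,0,0,0,-1],[0,0,0,0,0,-1],[0,0,0,0,0,-1]]]' ; python3 -c "
from h import *
st()
im=cv2.imread('pics/w16.png')[:,:,::-1];zoom(im,330,258,45,'w16z.png',7)
im=cams.get_image('wrist');cv2.imwrite('pics/w17.png',im[:,:,::-1]);zoom(im,250,270,90,'w17z.png',4)"
```

```text
clock: 43.75
eef_pos: [0.5322, -0.2517, 0.1111]
ee_rot: [[0.463, 0.886, -0.001], [0.886, -0.463, 0.004], [0.003, -0.003, -1.0]]
ft_force: [0.2, -1.0, 1.1]
finger_gap: 0.0854
t43.75 [ 0.5322 -0.2517  0.1111] yawY -27.6 q [-0.501  0.076  1.473  0.003  1.595 -0.019] gap 0.0854 F [ 0.2 -1.   1.1] tz [-0.0014  0.0038 -1.    ]
```

View pics/w16z.png

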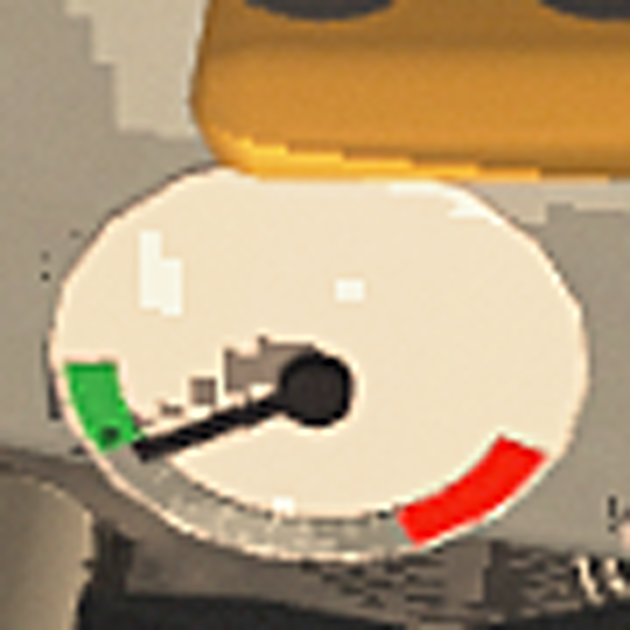

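View pics/w17.png

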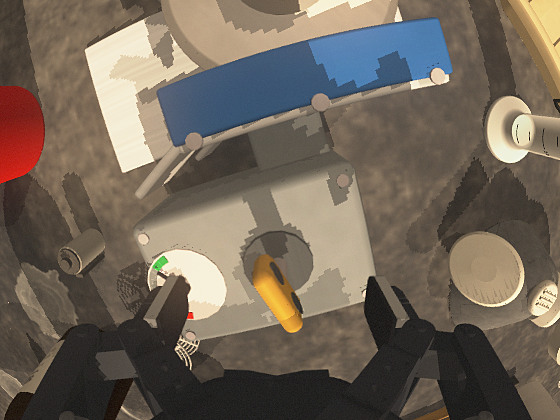

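```bash
python3 -m pendant '[[[0,0,0,0,0,-0.15],[0,0,0,0,0,-0.3],[0,0,0,0,0,-0.45],[0,0,0,0,0,-0.6],[0,0,0,0,0,-0.75],[0,0,0,0,0,-0.9],[0,0,0,0,0,-1],[0,0,0,0,0,-1],[0,0,0,0,0,-1],[0,0,0,0,0,-1]]]' 0.65; python3 -m pendant '[[[0,0,0,0,0,0],[0,0,0,0,0,0],[0,0,0,0,0,0],[0,0,0,0,0,0],[0,0,0,0,0,0],[0,0,0,0,0,0],[0,0,0,0,0,0],[0,0,0,0,0,0.2],[0,0,0,0,0,0.45],[0,0,0,0,0,0.7]]]' 0 80;  python3 -c "
from h import *
s=st();print(s['torque'])
im=cams.get_image('wrist');cv2.imwrite('pics/w18.png',im[:,:,::-1])"
```

```text
clock: 45.05
eef_pos: [0.5323, -0.2516, 0.1111]
ee_rot: [[-0.041, 0.999, -0.001], [0.999, 0.041, 0.004], [0.004, -0.001, -1.0]]
ft_force: [-0.1, 0.7, 0.4]
finger_gap: 0.0552
clock: 46.3
eef_pos: [0.5329, -0.2517, 0.1114]
ee_rot: [[0.323, 0.946, 0.0], [0.946, -0.323, 0.003], [0.003, -0.001, -1.0]]
ft_force: [3.0, -0.2, 1.5]
finger_gap: 0.0085
t46.30 [ 0.5329 -0.2517  0.1114] yawY -18.8 q [-0.501  0.076  1.473  0.003  1.594 -0.172] gap 0.0085 F [ 3.  -0.2  1.5] tz [ 3.0e-04  3.4e-03 -1.0e+00]
[-0.05263156 -0.48917086  0.18596819]
```

View pics/w18.png

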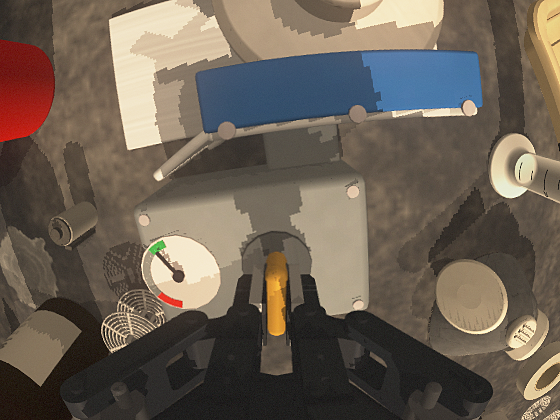

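```bash
python3 -m pendant '[[[0,0,0,0,0,0.1],[0,0,0,0,0,0.2],[0,0,0,0,0,0.3],[0,0,0,0,0,0.4],[0,0,0,0,0,0.4],[0,0,0,0,0,0.4],[0,0,0,0,0,0.4],[0,0,0,0,0,0.4],[0,0,0,0,0,0.4],[0,0,0,0,0,0.4]]]';  python3 -c "
from h import *
s=st();print(s['torque'])
im=cams.get_image('wrist');cv2.imwrite('pics/w19.png',im[:,:,::-1]);zoom(im,270,180,50,'w19z.png',6)"
```

```text
clock: 47.6
eef_pos: [0.5332, -0.2518, 0.1114]
ee_rot: [[0.517, 0.856, 0.001], [0.856, -0.517, 0.003], [0.003, -0.001, -1.0]]
ft_force: [4.7, -1.9, -1.3]
finger_gap: 0.0084
t47.60 [ 0.5332 -0.2518  0.1114] yawY -31.1 q [-0.501  0.076  1.473  0.003  1.593  0.042] gap 0.0084 F [ 4.7 -1.9 -1.3] tz [ 0.001   0.0032 -1.    ]
[-0.27498511 -0.87938364  0.1216168 ]
```

View pics/w19z.png

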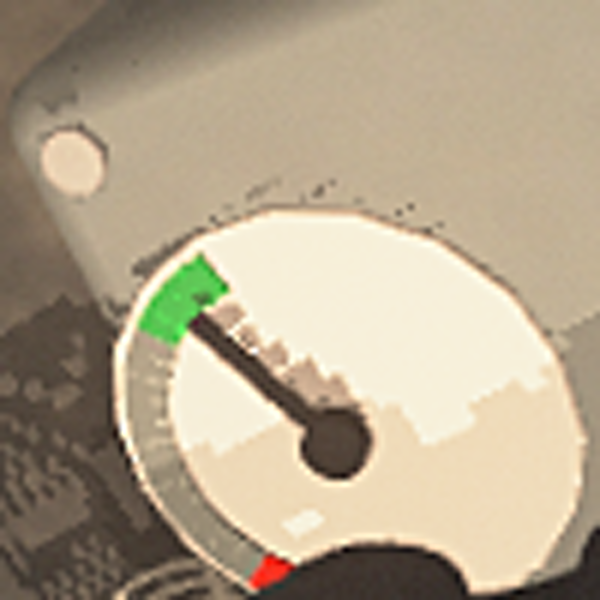

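Pointer lies near the middle of the green band. I'll release and rise.

```bash
python3 -m pendant '[[[0,0,0,0,0,0],[0,0,0,0,0,0],[0,0,0,0,0,0],[0,0,0,0,0,0],[0,0,0,0,0,0],[0,0,-0.1,0,0,0],[0,0,-0.3,0,0,0],[0,0,-0.5,0,0,0],[0,0,-0.7,0,0,0],[0,0,-0.9,0,0,0]]]' 1;  python3 -c "
from h import *
s=st()
im=cams.get_image('wrist');cv2.imwrite('pics/w20.png',im[:,:,::-1])
im=cams.get_image('scene');cv2.imwrite('pics/scene20.png',im[:,:,::-1]);zoom(im,260,270,50,'scene20z.png',6)
togo([.46,-.30,.26])"
```

```text
clock: 48.9
eef_pos: [0.533, -0.2522, 0.2488]
ee_rot: [[0.517, 0.856, 0.002], [0.856, -0.517, 0.002], [0.003, 0.001, -1.0]]
ft_force: [-0.1, 0.6, -0.7]
finger_gap: 0.0853
t48.90 [ 0.533  -0.2522  0.2488] yawY -31.1 q [-0.502  0.064  1.242  0.003  1.834  0.042] gap 0.0853 F [-0.1  0.6 -0.7] tz [ 0.0023  0.0024 -1.    ]
shift [-0.524 -0.26  -0.055] turn [0. 0. 0.]
```

View pics/w20.png

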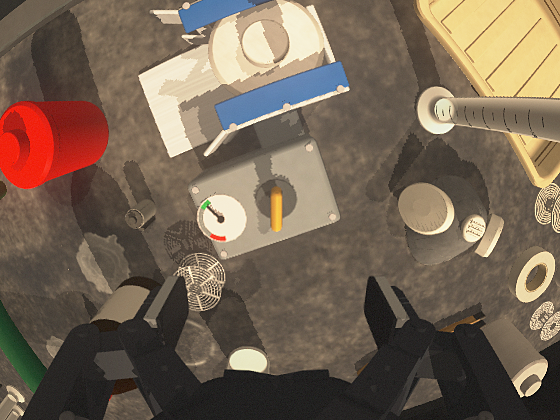

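View pics/scene20z.png

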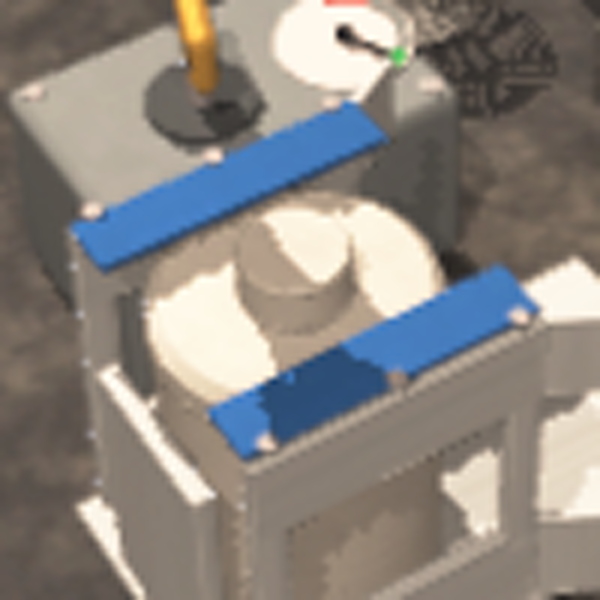

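```bash
python3 - <<'E'
from h import *
ex=np.array([.9823,-.1874])
f=lambda x,y,z:onplane('scene',(210+y/6-.4,220+x/6-.4),z)[:2]
for nm,cs in (('far',[(75,228),(105,270),(385,135),(350,103)]),('near',[(210,408),(245,455),(540,310),(505,265)])):
    P=[f(*c,.142) for c in cs];print(nm,np.round(P,4),np.mean(P,0)@ex, [round(p@ex,4) for p in P])
c=f(297,247,.150);print('cap',c,c@ex)
E
python3 - <<'E'
from h import *
im=cv2.imread('pics/w20.png')[:,:,::-1]; zoom(im,55,260,58,'w20z.png',6)
im=cv2.imread('pics/scene20.png')[:,:,::-1]; zoom(im,255,262,32,'scene20zz.png',12)
E
```

```text
far [[ 0.6312 -0.1906]
 [ 0.6353 -0.1714]
 [ 0.5378 -0.1549]
 [ 0.536  -0.1726]] 0.6070046142048324 [np.float64(0.6557), np.float64(0.6561), np.float64(0.5573), np.float64(0.5589)]
near [[ 0.6465 -0.1114]
 [ 0.6502 -0.0924]
 [ 0.5543 -0.073 ]
 [ 0.5492 -0.092 ]] 0.6067223778650017 [np.float64(0.6559), np.float64(0.656), np.float64(0.5582), np.float64(0.5568)]
cap [ 0.59320557 -0.13373758] 0.6077682494969031
```

View pics/w20z.png

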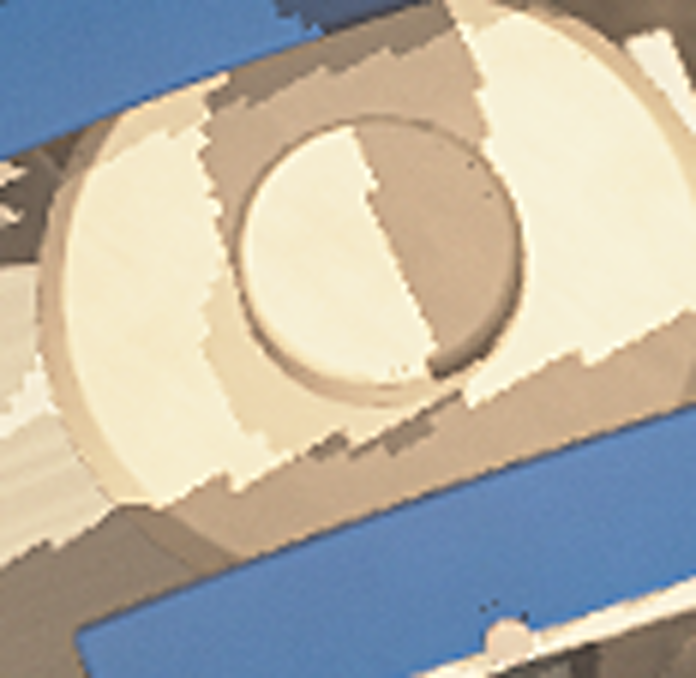

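View pics/scene20zz.png

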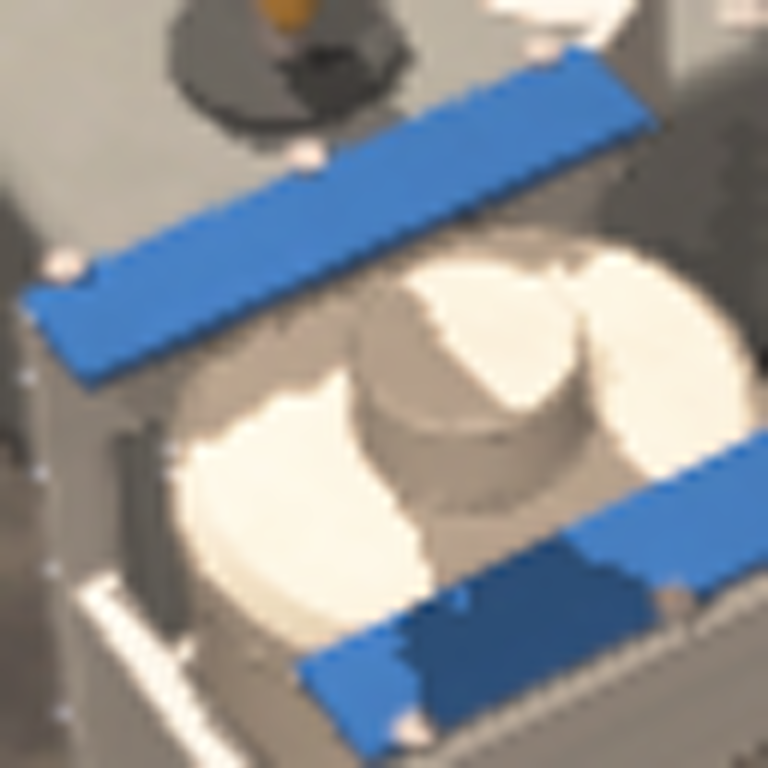

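```bash
python3 - <<'E'
from h import *
t=[]
for n in (9,10,11,20):
    im=cv2.imread(f'pics/scene{n}.png')[235:275,245:295]
    t.append(cv2.resize(im,None,fx=8,fy=7.2,interpolation=cv2.INTER_CUBIC)[:290,:400])
o=np.vstack([np.hstack(t[:2]),np.hstack(t[2:])])
for x in range(0,800,40): cv2.line(o,(x,0),(x,580),(0,0,255),1)
cv2.imwrite('pics/cmp.png',o)
E
```

View pics/cmp.png

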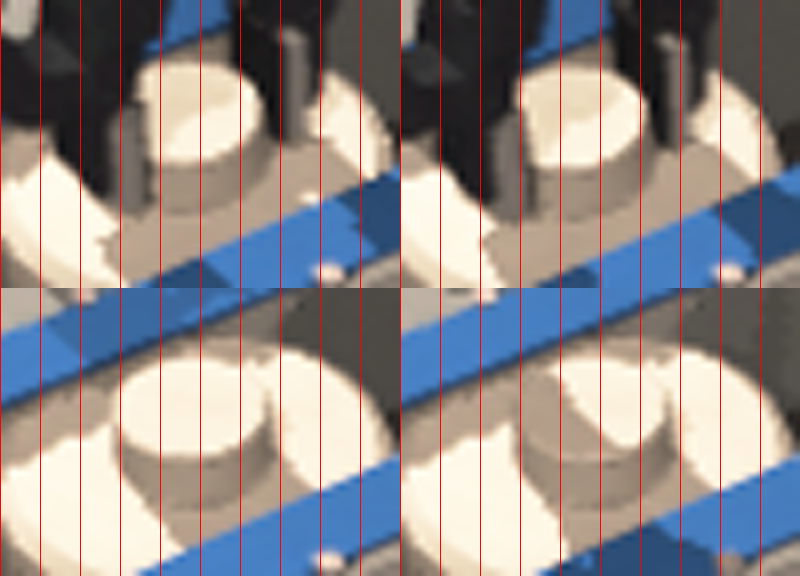

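```bash
python3 -c "
from h import *
togo([.5945,-.1338,.2488],-.189)"
```

```text
shift [ 0.887 -0.065  0.026] turn [ 0.016 -0.004 -0.676]
```

```bash
python3 -m pendant '[[[0.12,-0.01,0,0,0,-0.08],[0.25,-0.02,0,0,0,-0.18],[0.38,-0.03,0,0,0,-0.28],[0.51,-0.04,0,0,0,-0.38],[0.64,-0.05,0,0.01,0,-0.48],[0.76,-0.06,0,0.016,0,-0.58],[0.85,-0.065,0,0.016,0,-0.676],[0.887,-0.065,0,0.016,0,-0.676],[0.887,-0.065,0,0.016,0,-0.676],[0.887,-0.065,0,0.016,0,-0.676]]]' 0.68;  python3 -c "
from h import *
s=st()
im=cams.get_image('wrist');cv2.imwrite('pics/w21.png',im[:,:,::-1])
togo([.594,-.1338,.142],-.189)"
```

```text
clock: 50.25
eef_pos: [0.5943, -0.1344, 0.2528]
ee_rot: [[0.189, 0.982, 0.001], [0.982, -0.189, 0.002], [0.002, 0.0, -1.0]]
ft_force: [-0.6, -0.3, 1.1]
finger_gap: 0.058
t50.25 [ 0.5943 -0.1344  0.2528] yawY -10.9 q [-0.279  0.12   1.176  0.002  1.846 -0.089] gap 0.0580 F [-0.6 -0.3  1.1] tz [ 7.0e-04  1.7e-03 -1.0e+00]
shift [ 0.002 -0.003  0.739] turn [ 0.001 -0.004 -0.002]
```

View pics/w21.png

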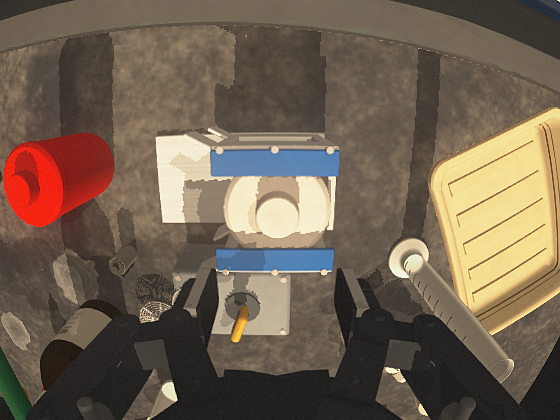

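```bash
python3 -m pendant '[[[0,0,0.1,0,0,0],[0,0,0.22,0,0,0],[0,0,0.34,0,0,0],[0,0,0.46,0,0,0],[0,0,0.57,0,0,0],[0,0,0.66,0,0,0],[0,0,0.72,0,0,0],[0,0,0.73,0,0,0],[0,0.02,0.73,0,0,0],[0,0.04,0.73,0,0,0]]]';  python3 -c "
from h import *
s=st()
im=cams.get_image('scene');cv2.imwrite('pics/scene22.png',im[:,:,::-1]);zoom(im,260,270,45,'scene22z.png',7)"
```

```text
clock: 51.55
eef_pos: [0.6008, -0.1355, 0.1442]
ee_rot: [[0.189, 0.982, 0.002], [0.982, -0.189, 0.001], [0.002, 0.002, -1.0]]
ft_force: [0.1, -0.2, 0.2]
finger_gap: 0.0584
t51.55 [ 0.6008 -0.1355  0.1442] yawY -10.9 q [-0.278  0.134  1.353  0.002  1.653 -0.088] gap 0.0584 F [ 0.1 -0.2  0.2] tz [ 0.0022  0.0014 -1.    ]
```

View pics/scene22z.png

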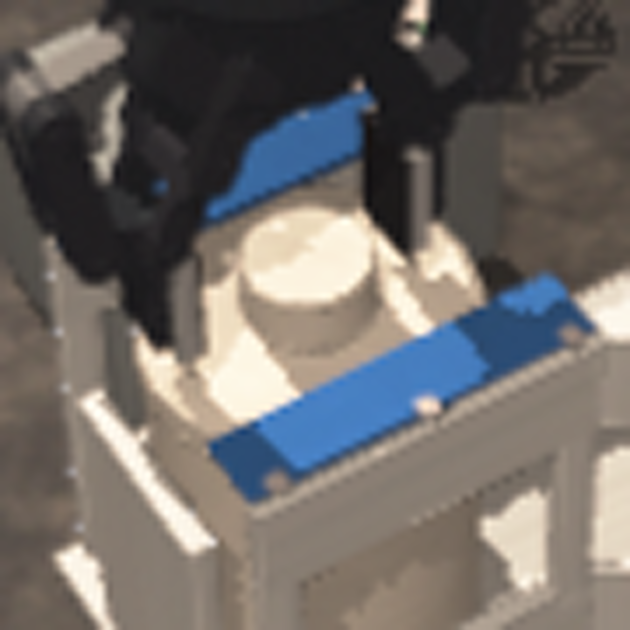

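```bash
python3 -m pendant '[[[0,0.01,0,0,0,0],[0,0.02,0,0,0,0],[0,0.025,0,0,0,0],[0,0.03,0,0,0,0],[0,0.035,0,0,0,0],[0,0.04,0,0,0,0],[0,0.043,0,0,0,0],[0,0.046,0,0,0,0],[0,0.046,0,0,0,0],[0,0.046,0,0,0,0]]]';  python3 -c "
from h import *
s=st()"
```

```text
clock: 52.85
eef_pos: [0.6078, -0.1369, 0.1442]
ee_rot: [[0.189, 0.982, 0.002], [0.982, -0.189, 0.001], [0.002, 0.002, -1.0]]
ft_force: [-2.1, 0.7, 2.2]
finger_gap: 0.058
t52.85 [ 0.6078 -0.1369  0.1442] yawY -10.9 q [-0.277  0.153  1.332  0.002  1.655 -0.087] gap 0.0580 F [-2.1  0.7  2.2] tz [ 0.0022  0.0014 -1.    ]
```

```bash
python3 -m pendant '[[[0,0.005,0,0,0,0],[0,0.01,0,0,0,0],[0,0.013,0,0,0,0],[0,0.016,0,0,0,0],[0,0.018,0,0,0,0],[0,0.02,0,0,0,0],[0,0.02,0,0,0,0],[0,0.02,0,0,0,0],[0,0.02,0,0,0,0],[0,0.02,0,0,0,0]]]';  python3 -c "
from h import *
s=st()
im=cams.get_image('scene');cv2.imwrite('pics/scene23.png',im[:,:,::-1])
t=[]
for n in (20,22,23):
    im=cv2.imread(f'pics/scene{n}.png')[235:275,245:295]
    t.append(cv2.resize(im,None,fx=8,fy=7.2,interpolation=cv2.INTER_CUBIC)[:290,:400])
t.append(t[0]*0)
o=np.vstack([np.hstack(t[:2]),np.hstack(t[2:])])
for x in range(0,800,40): cv2.line(o,(x,0),(x,580),(0,0,255),1)
cv2.imwrite('pics/cmp2.png',o)"
```

```text
clock: 54.1
eef_pos: [0.6094, -0.1372, 0.1442]
ee_rot: [[0.189, 0.982, -0.001], [0.982, -0.189, 0.002], [0.002, -0.002, -1.0]]
ft_force: [-8.1, 1.5, 5.2]
finger_gap: 0.0579
t54.10 [ 0.6094 -0.1372  0.1442] yawY -10.9 q [-0.277  0.16   1.324  0.002  1.659 -0.086] gap 0.0579 F [-8.1  1.5  5.2] tz [-0.0012  0.002  -1.    ]
```

View pics/cmp2.png

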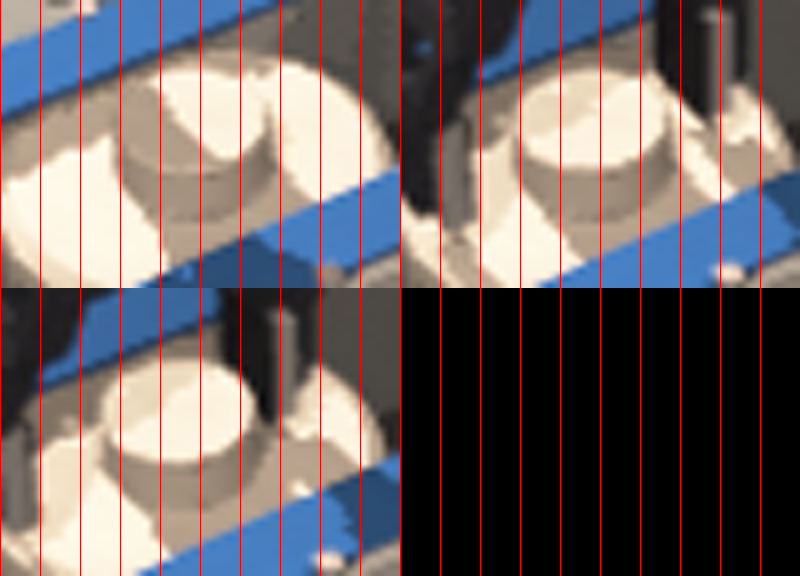

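```bash
python3 -m pendant '[[[0,-0.01,0,0,0,0],[0,-0.03,0,0,0,0],[0,-0.06,0,0,0,0],[0,-0.075,0,0,0,0],[0,-0.08,-0.05,0,0,0],[0,-0.08,-0.15,0,0,0],[0,-0.08,-0.3,0,0,0],[0,-0.08,-0.45,0,0,0],[0,-0.08,-0.6,0,0,0],[0,-0.08,-0.7,0,0,0]]]';  python3 -c "
from h import *
s=st()
im=cams.get_image('scene');cv2.imwrite('pics/scene24.png',im[:,:,::-1])
im=cams.get_image('wrist');cv2.imwrite('pics/w24.png',im[:,:,::-1])
t=[]
for n in (20,11,23,24):
    im=cv2.imread(f'pics/scene{n}.png')[235:275,245:295]
    t.append(cv2.resize(im,None,fx=8,fy=7.2,interpolation=cv2.INTER_CUBIC)[:290,:400])
o=np.vstack([np.hstack(t[:2]),np.hstack(t[2:])])
for x in range(0,800,40): cv2.line(o,(x,0),(x,580),(0,0,255),1)
cv2.imwrite('pics/cmp3.png',o)"
```

```text
clock: 55.4
eef_pos: [0.5982, -0.1352, 0.2519]
ee_rot: [[0.189, 0.982, 0.002], [0.982, -0.189, 0.001], [0.002, 0.001, -1.0]]
ft_force: [-0.0, 0.2, -0.4]
finger_gap: 0.0582
t55.40 [ 0.5982 -0.1352  0.2519] yawY -10.9 q [-0.279  0.129  1.167  0.002  1.844 -0.088] gap 0.0582 F [-0.   0.2 -0.4] tz [ 0.0018  0.0012 -1.    ]
```

View pics/cmp3.png

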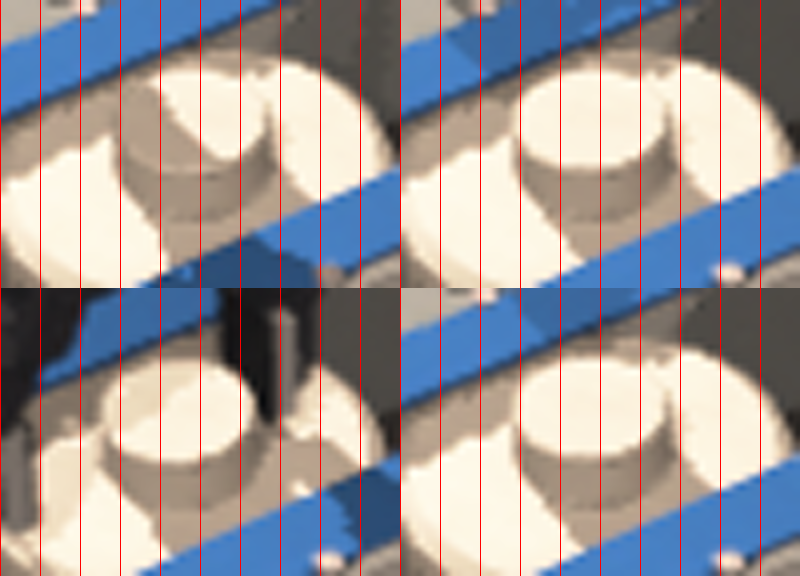

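View pics/w24.png

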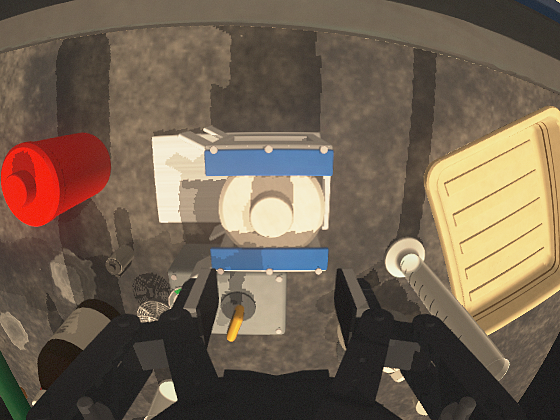

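```bash
python3 -m pendant '[[[0,-0.01,0.1,0,0,0],[0,-0.02,0.22,0,0,0],[0,-0.022,0.36,0,0,0],[0,-0.022,0.5,0,0,0],[0,-0.022,0.62,0,0,0],[0,-0.022,0.69,0,0,0],[0,-0.022,0.72,0,0,0],[0,-0.022,0.72,0,0,0],[0,-0.022,0.72,0,0,0],[0,-0.022,0.72,0,0,0]]]';  python3 -m pendant '[[[0,0,0,0,0,0],[0,0,0,0,0,0],[0,0,0,0,0,0],[0,0,0,0,0,0],[0,0,-0.007,0,0,0],[0,0,-0.014,0,0,0],[0,0.005,-0.014,0,0,0],[0,0.01,-0.014,0,0,0],[0,0.013,-0.014,0,0,0],[0,0.013,-0.014,0,0,0]]]' 0 60; python3 -c "
from h import *
s=st();print(s['torque'])"
```

```text
clock: 56.75
eef_pos: [0.5959, -0.1347, 0.1451]
ee_rot: [[0.189, 0.982, 0.005], [0.982, -0.189, 0.0], [0.001, 0.004, -1.0]]
ft_force: [0.0, -0.3, -0.4]
finger_gap: 0.0582
clock: 58.0
eef_pos: [0.5976, -0.135, 0.1463]
ee_rot: [[0.189, 0.982, 0.003], [0.982, -0.189, 0.001], [0.001, 0.003, -1.0]]
ft_force: [-0.7, 0.2, -6.4]
finger_gap: 0.0338
t58.00 [ 0.5976 -0.135   0.1463] yawY -10.9 q [-0.279  0.123  1.36   0.002  1.655 -0.088] gap 0.0338 F [-0.7  0.2 -6.4] tz [ 3.2e-03  9.0e-04 -1.0e+00]
[0.04162683 0.14139701 0.05592961]
```

```bash
python3 -m pendant '[[[0,0.004,0,0,0,0],[0,0.008,0,0,0,0],[0,0.012,0,0,0,0],[0,0.016,0,0,0,0],[0,0.02,0,0,0,0],[0,0.022,0,0,0,0],[0,0.024,0,0,0,0],[0,0.024,0,0,0,0],[0,0.024,0,0,0,0],[0,0.024,0,0,0,0]]]'; python3 -c "
from h import *
s=st();print(s['torque'])"
```

```text
clock: 59.25
eef_pos: [0.5983, -0.1351, 0.1466]
ee_rot: [[0.189, 0.982, -0.004], [0.982, -0.189, 0.002], [0.001, -0.004, -1.0]]
ft_force: [-14.5, 2.6, 1.7]
finger_gap: 0.0334
t59.25 [ 0.5983 -0.1351  0.1466] yawY -10.9 q [-2.780e-01  1.320e-01  1.351e+00  1.000e-03  1.663e+00 -8.800e-02] gap 0.0334 F [-14.5   2.6   1.7] tz [-0.0037  0.0022 -1.    ]
[0.50748253 2.60320167 0.04602905]
```

```bash
python3 -m pendant '[[[0,0,0.003,-0.004,0,0],[0,-0.001,0.006,-0.008,0,0],[0,-0.002,0.01,-0.01,0,0],[0,-0.002,0.014,-0.01,0,0],[0,-0.002,0.016,-0.01,0,0],[0,-0.002,0.016,-0.01,0,0],[0,-0.002,0.016,-0.01,0,0],[0,-0.002,0.016,-0.01,0,0],[0,-0.002,0.016,-0.01,0,0],[0,-0.002,0.016,-0.01,0,0]]]'; python3 -c "
from h import *
s=st()"
```

```text
clock: 60.5
eef_pos: [0.5979, -0.1351, 0.1464]
ee_rot: [[0.189, 0.982, 0.003], [0.982, -0.189, 0.001], [0.001, 0.002, -1.0]]
ft_force: [-6.8, 0.8, 6.6]
finger_gap: 0.0333
t60.50 [ 0.5979 -0.1351  0.1464] yawY -10.9 q [-2.780e-01  1.250e-01  1.358e+00  1.000e-03  1.656e+00 -8.800e-02] gap 0.0333 F [-6.8  0.8  6.6] tz [ 2.5e-03  7.0e-04 -1.0e+00]
```

```bash
python3 -m pendant '[[[0,0,0,0,0,0],[0,0,0,0,0,0],[0,0,0,0,0,0],[0,0,0,0,0,0],[0,0,-0.02,0,0,0],[0,0,-0.1,0,0,0],[0,0,-0.22,0,0,0],[0,0,-0.36,0,0,0],[0,0,-0.5,0,0,0],[0,0,-0.65,0,0,0]]]' 1; python3 -c "
from h import *
s=st()
im=cams.get_image('scene');cv2.imwrite('pics/scene25.png',im[:,:,::-1])
im=cams.get_image('wrist');cv2.imwrite('pics/w25.png',im[:,:,::-1])
t=[]
for n in (20,11,23,25):
    im=cv2.imread(f'pics/scene{n}.png')[235:275,245:295]
    t.append(cv2.resize(im,None,fx=8,fy=7.2,interpolation=cv2.INTER_CUBIC)[:290,:400])
o=np.vstack([np.hstack(t[:2]),np.hstack(t[2:])])
for x in range(0,800,40): cv2.line(o,(x,0),(x,580),(0,0,255),1)
cv2.imwrite('pics/cmp4.png',o)"
```

```text
clock: 61.75
eef_pos: [0.5978, -0.1352, 0.2465]
ee_rot: [[0.189, 0.982, 0.004], [0.982, -0.189, 0.0], [0.001, 0.004, -1.0]]
ft_force: [0.3, 0.4, 0.2]
finger_gap: 0.0854
t61.75 [ 0.5978 -0.1352  0.2465] yawY -10.9 q [-2.790e-01  1.240e-01  1.183e+00  1.000e-03  1.831e+00 -8.800e-02] gap 0.0854 F [0.3 0.4 0.2] tz [ 4.2e-03  2.0e-04 -1.0e+00]
```

View pics/cmp4.png

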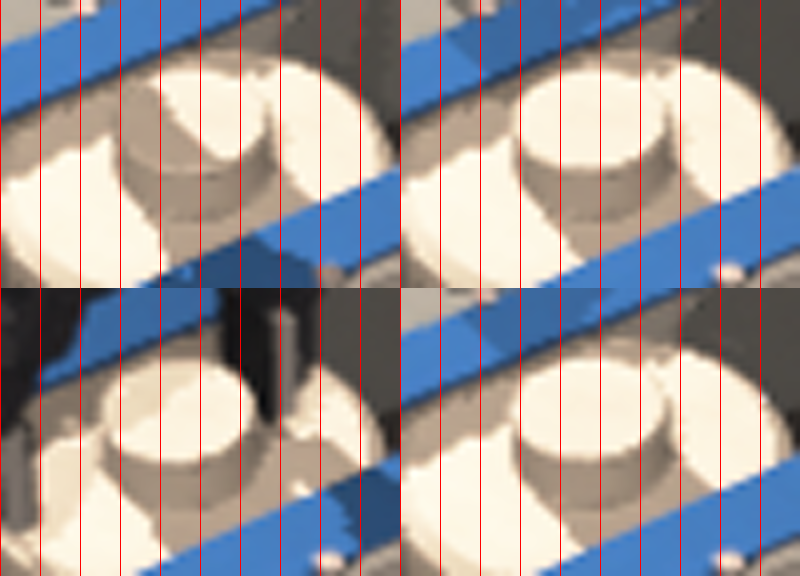

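View pics/w25.png

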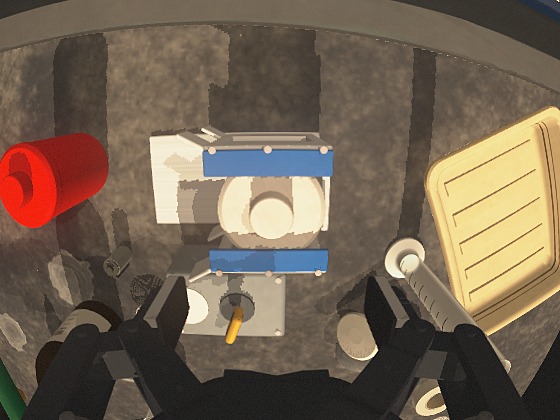

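```bash
python3 - <<'E'
from h import *
im=cv2.imread('pics/scene25.png')[:,:,::-1];zoom(im,240,275,45,'scene25z.png',7)
E
```

```text
(no output)
```

View pics/scene25z.png

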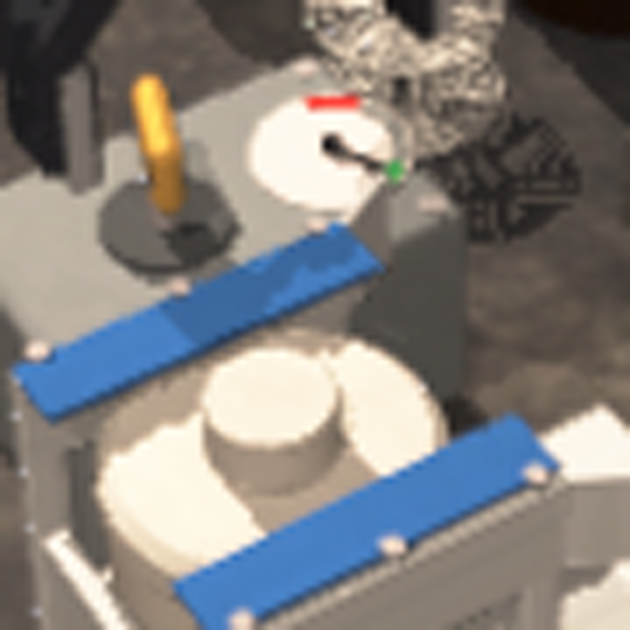

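View pics/scene25.png

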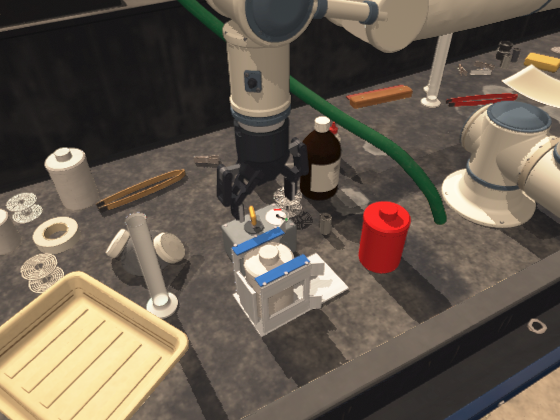

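The pointer is in green, the tank stands under the rails, and the bystanders are in place. The gripper is clear, so I'm handing in.

```bash
python3 -c "
from rig import robot
print(robot.close_job())"
```

```text
the job is handed in; nothing more can be done
None
```

I stood the steel tank nearest the agitator on the cradle's open front, slid it under the rails to the end stop and released it. I then wound the key clockwise in two strokes of about 216° and 33°. I handed in at about 62 s with the gripper open and clear.

**Gauge:** the pointer was near the middle of the green band in the last close view. It was still on green in the final picture.

**Tank:** it is upright under both rails.
- **Doubt after winding:** images suggested it might sit 2–3 mm short of home, so I checked it twice. I pushed the cap gently, then regripped, lifted about 1 mm and pressed it against the stop, up to about 15 N.
- **Result of the checks:** both times it tipped slightly against the stop and settled back in the same place, so I take it as home.
- **Still in disagreement:** the images put the cap 1–3 mm past the rails' middle, where I expected about 4 mm. That is close to the calibration's 2 mm accuracy. These tank checks also came after the winding.

**Forces:** the highest I read at the wrist was about 37 N, during the first push against the stop, against a limit of 120 N. I only read it at the end of each move.

**Bystanders:** the reel and cassette look unmoved in the last scene picture. The gripper hides the beaker there, but no move went near it.

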